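# Stand the cast plaque to dry and pack the tool case

## Task

Casting is over: take the plaster plaque out of the slot in the tool case and lean it squarely against the wooden drying support so that it stands slanted on its lower edge on the bench, resting back on the support's near side. After that, press every plaster tool lying on the bench fully home into the cutout of the case that has its shape. Do not let the plaque fall flat, and leave the turned model, the half-round shell, the yellow pail lid and the brush where they are.

Things in the scene. Friction and masses are not known exactly. Their poses are not given: they have to be found in the camera images.
- case: Low tool case fixed to the bench: x -84 to 122, y -175 to 175, 40 mm high, rigid black insert in an aluminium frame. Origin on its underside, z up. Six cutouts 16 mm deep (floor 24, rim 40 mm above the bench): five follow the tool outlines with 2 mm to spare all round, one is a plain slot. Seated tools have their x along the case's x, pointing the same way, but the file lies along the case's y.
- slot (a point): Centre of the floor of the plain slot that holds the plaque: 143 mm along the case's x, 16.4 mm wide, 16 mm deep, at case x 0, y -12, z 24 mm.
- seat_rasp (a point): Where the rasp's origin belongs: on the floor of the plain rectangular cutout at the case's -y end (case x 0, y -141, z 24 mm). The rasp fits either way round. As in all five, a sprung steel tongue in either wall beside this point pinches the plate by 1.5 mm a side: a tool laid in stops about 12 mm above the floor and needs a push of roughly 5 to 20 N at its grip to go home.
- seat_caliper (a point): Where the caliper's origin belongs, on the floor of the cutout with two side branches: case x 0, y -77, z 24 mm. Sprung tongues as for the rasp.
- seat_scraper (a point): Where the scraper's origin belongs, on the floor of the T-shaped cutout: case x 0, y 39, z 24 mm. Sprung tongues as for the rasp.
- seat_square (a point): Where the square's origin belongs, on the floor of the L-shaped cutout: case x 0, y 103, z 24 mm. Sprung tongues as for the rasp.
- seat_file (a point): Where the file's origin belongs, on the floor of the narrow straight cutout across the case's far (+x) side, along the case's y, either way round: case x 96, y -75, z 24 mm. Sprung tongues as for the rasp.
- plaque: White plaster plaque, small round relief on both faces: 140 mm wide (its x), 14 mm thick (its y), 130 mm high (its z), about 0.25 kg. Origin at the centre of its lower edge face. It starts upright in the case's plain slot, 114 mm of it showing, width along the case's x. Either face may go to the support.
- support: Drying support: wooden block fixed to the bench, 50 mm deep (its x), 150 wide (its y), 75 high. Origin: foot of the middle of its near face, towards the robot; x points away from the robot into the block, z up. The plaque leans on the upper edge of that face, parallel to it, its lower edge on the bench about 20 to 40 mm in front of it.
- rasp: Rasp: rectangular, metal plate 15 mm thick with a wooden grip block on top, 64 mm long (x) and 28 mm wide (y), from z = 15 to 40 mm. Plate 100 by 40 mm, x from -50 to 50, y from -20 to 20. Origin on the underside below the grip's centre; x along the tool, z up. 0.1 to 0.2 kg.
- caliper: Beam caliper: metal plate 15 mm thick with a wooden grip block on top, 40 mm long (x) and 16 mm wide (y), from z = 15 to 40 mm. Plate: beam x from -57 to 57, y from -9 to 9, with two jaws on its +y side up to y = 45: x 43 to 57 and x -40 to -26 mm. Origin on the underside below the grip's centre; x along the tool, z up. 0.1 to 0.2 kg.
- scraper: T-shaped scraper: metal plate 15 mm thick with a wooden grip block on top, 60 mm long (x) and 18 mm wide (y), from z = 15 to 40 mm. Plate: shank x from -60 to 30, y from -11 to 11, and a cross blade x 30 to 54, y -35 to 35 mm. Origin on the underside below the grip's centre; x along the tool, z up. 0.1 to 0.2 kg.
- square: L-shaped square: metal plate 15 mm thick with a wooden grip block on top, 40 mm long (x) and 14 mm wide (y), from z = 15 to 40 mm. Plate: blade x from -45 to 69, y from -8 to 8, and a stock x -45 to -25 on the +y side, up to y = 60 mm. Origin on the underside below the grip's centre; x along the tool, z up. 0.1 to 0.2 kg.
- file: Narrow straight file, starting crosswise near the robot: metal plate 15 mm thick with a wooden grip block on top, 44 mm long (x) and 14 mm wide (y), from z = 15 to 40 mm. Plate 110 by 16 mm, x from -55 to 55, y from -8 to 8. Origin on the underside below the grip's centre; x along the tool, z up. 0.1 to 0.2 kg.
- model: Bystander: turned plaster model, 84 mm across, 100 mm high, standing to the left of the case. Origin under its centre.
- shell: Bystander: half-round plaster shell, 100 mm long, 124 mm wide, 69 mm high, beyond the tools. Origin under its middle.
- lid: Bystander: yellow pail lid, 170 mm across, 12 mm thick, lying near the robot's right. Origin under its centre.
- brush: Bystander: brush lying on the bench beyond the tools, to the right. Origin on its underside.
Mind the look-alikes: they are no part of the job. What is shaped like the square but orange, pink or red is not meant.

How it is judged (in metres and radians):
On the way:
1. the plaque leans on the support, let go, before any tool is put in its cutout (angle between plaque's own z axis and vertical between 0.12 and 0.7 rad and height (world z) of plaque below 0.015 m and x of plaque in the frame of support between -0.09 and 0 m and y of plaque in the frame of support between -0.05 and 0.05 m and angle between the x axis of plaque and the y axis of support, either way round below 0.3 rad and contact force between plaque and support above 0.05 N and contact force between plaque and the fingers below 0.01 N and linear speed of plaque below 0.02 m/s and horizontal distance between rasp and seat_rasp above 0.03 m and horizontal distance between caliper and seat_caliper above 0.03 m and horizontal distance between scraper and seat_scraper above 0.03 m and horizontal distance between square and seat_square above 0.03 m and horizontal distance between file and seat_file above 0.03 m), for 0.3 s.
At the end, for the whole second after the job is handed in: Plaque on the bench on its lower edge, 0-90 mm before the support's near face, within 50 mm of its middle, slanted 0.12-0.7 rad, parallel within 0.3 rad, touching it. Every tool present within 6 mm of its seat, at most 4 mm above the floor, tilt and yaw errors under 0.06 rad. All at rest, released (angle between plaque's own z axis and vertical between 0.12 and 0.7 rad and height (world z) of plaque below 0.015 m and x of plaque in the frame of support between -0.09 and 0 m and y of plaque in the frame of support between -0.05 and 0.05 m and angle between the x axis of plaque and the y axis of support, either way round below 0.3 rad and contact force between plaque and support above 0.05 N and contact force between each of plaque, rasp, caliper, scraper, square, file and the fingers below 0.01 N and linear speed of each of plaque, rasp, caliper, scraper, square, file below 0.02 m/s and horizontal distance between rasp and seat_rasp below 0.006 m and z of each of rasp, caliper, scraper, square, file in the frame of case below 0.028 m and angle between each of rasp, caliper, scraper, square, file's own z axis and vertical below 0.06 rad and angle between the x axis of each of rasp, caliper, scraper, square and the x axis of case, either way round below 0.06 rad and horizontal distance between caliper and seat_caliper below 0.006 m and horizontal distance between scraper and seat_scraper below 0.006 m and horizontal distance between square and seat_square below 0.006 m and horizontal distance between file and seat_file below 0.006 m and angle between the x axis of file and the y axis of case, either way round below 0.06 rad).
It fails at once if the plaque falls flat (angle between plaque's own z axis and vertical above 1.2 rad).
It fails at once if a bystander (model, shell, lid, brush) is moved more than 30 mm (distance of any of model, shell, lid, brush from where it was at the start of the episode above 0.03 m).
Of rasp, caliper, scraper, square, file only 4 to 5 are there at a start; the rules pass over those that are not, and their reading is None.
At some moment in a run one of rasp, caliper, scraper, square may be knocked a few centimetres aside while the robot is not near it.
It also fails if it takes over 192 s, if anything falls off the work surface, if the arm or the gripper's body presses on something with over 40 N, if the wrist force passes 120 N, or if a joint passes its speed limit or range.

## Robot

A 6-joint arm with a two-finger parallel gripper is mounted at the origin on the work surface. World frame = base frame: x ahead of the robot, y to its left, z up, the work surface at z = 0. Lengths are in mm, angles in rad, forces in N, time in s.
With the tool pointing down it reaches from about 350 to 875 mm from the base axis. Payload 4.2 kg.
Tool frame: the origin (TCP) lies midway between the tips of the shut fingers; the grasp point (between the pads) lies 19 mm behind it; z points along the fingers, y is the line along which they close (so a half turn about z gives the same grasp; the last joint's range is limited). The gripper opens to 85 mm and grips with 20 to 120 N. Pads are 22 mm wide; open, the fingers measure 114 mm over their backs; the gripper's body (76 mm by 85 mm) begins 54 mm behind the grasp point. The pads swing forward as they close: fully open they stand 13 mm farther back than shut.
Start: joints at [1.376, 0.385, 0.008, 0, -1.194, -0.259], TCP at [273.956, 561.736, 231.312] pointing down, gripper open.
Joint ranges: [-3.14, 3.14], [-1.21, 2.06], [-1.07, 1.41], [-3.16, 2.05], [-2.99, -0.16], [-3.1, 3.1]. Speed limits (rad/s): [2.79, 2.79, 3.14, 3.14, 3.14, 3.14].

## Interface

Orientations are given as a unit quaternion [x, y, z, w].
In Python, from bench import sensors, get_image, camera_params, job_done gives the robot as it stands.
- The arm moves only by the tool servo_tool, never from a script. Its argument "motion" is a list of rows, each an object with "travel": the shift along the tool's x, y, z as a fraction of full scale, a list of three; "rot": the turn, a rotation vector about the tool's x, y, z as a fraction of full scale, a list of three; "hand": the opening, from 0 (shut) to 1 (fully open). In form: [{"travel": [x, y, z], "rot": [wx, wy, wz], "hand": hand}, ...]. A call has 1 to 10 rows; each row shifts and turns the commanded pose from where the row before left it, along the tool's axes as they then stand; what a row does not reach is not made up. Full scale, the value 1, is 25 cm for a shift and 360 degrees for a turn. A row lasts 1/12 s, in which the tool goes at most 41.7 mm and 7.16 degrees, less where a joint would pass 70% of its speed; a pose out of reach is approached as far as the arm can. A call with a number of a shift or a turn outside -1 to 1 is refused whole. A call with a gripper value outside its range is refused whole. The fingers move at their own pace and stop on an object; the grip force is fixed at half the most. Time passes only in rows, so rows that do not move let the fingers close. It gives the time, the measured TCP pose, the force, the opening and the grip force at its end, in the units of the state.
- sensors.read_state(): the state, without advancing time (a new reading comes with each control period).
- get_image(name): name is "scene" or "top" or "wrist"; returns (picture, depth): 384x512x3 uint8, red, green, blue; 384x512 float32, mm along the optical axis (not along the pixel's ray), 0 where there is no reading.
- camera_params(name): a dict with "camera_matrix" (3x3 intrinsics, pixels), "dist" ([k1, k2, p1, p2, k3] as OpenCV has them; the pictures are not rectified), "R" (3x3) and "t" (3): a world point X has camera coordinates R X + t; the wrist camera has in their place "mount" (4x4, takes a point from camera to tool coordinates, whose origin is the TCP and whose axes are the flange's). Camera axes: x right, y down, z forward; pixel columns grow to the right and rows downward; lengths in mm; the calibration is good to about 2 mm. A picture is of the moment at which its call begins: read the wrist's pose just before it. camera_params takes no time and is no camera call.
- job_done(): hands the job in; it is judged then, once.
The state is a dict: "clock": time; "joints": joint angles; "joint_vel": joint speeds; "joint_efforts": joint torques, N m; "position": TCP position; "ee_rot": TCP orientation; "contact_force": force on the tool from outside, world axes, zero at the start; "wrist_torque": the same for the moment, N m; "gripper_width": finger opening in mm; "grasp_force": force on a finger pad.
Only numpy, scipy, OpenCV 4.12 (cv2) and the standard library are available. Lean on these libraries where they do the work, as an engineer would, in place of code of your own. Each camera call takes 0.05 s, during which the arm holds its last target. There are 200 camera calls.

## Working session

There is one attempt and no reset: what is moved stays moved. The work goes in short steps, Python scripts to look and compute and a tool call to move; the robot and the scene stay as the last step left them, time stands still between calls to the robot, and variables do not carry over. Pictures are saved under pics/ and viewed, at most 14 in all, crops included, and the job is handed in when it is done.

Besides the shell and the picture viewer there is one more tool, called by a JSON object that holds its "op" and its "data", one argument or row to a line. servo_tool: Moves the arm, as the interface text tells. Its arguments: {"type":"object","properties":{"motion":{"type":"array"}},"required":["motion"]}

```bash
ls; mkdir -p pics
python3 - <<'E'
from bench import sensors,get_image,camera_params
import cv2,numpy as np
print(sensors.read_state())
for n in("top","scene"):
    im,d=get_image(n); np.savez(f'pics/{n}0.npz',im=im,d=d)
    cv2.imwrite(f'pics/{n}0.png',im[...,::-1])
    p=camera_params(n); print(n,{k:np.round(v,3).tolist() for k,v in p.items()})
print(camera_params("wrist"))
E
```

```text
pics
{'clock': 0.0, 'joints': array([ 1.37561176e+00,  3.85547164e-01,  6.62936036e-03, -5.21265066e-04,
       -1.19396871e+00, -2.58582324e-01]), 'joint_vel': array([-1.01551459e-04, -6.92933693e-04,  7.63138283e-04, -1.88224681e-03,
       -3.41662929e-05, -4.94261746e-04]), 'joint_efforts': array([ 3.02531262e-04, -3.92289877e+01,  1.88405067e+01,  4.18635651e+00,
       -4.48429899e-03,  1.32096710e-05]), 'position': array([273.70380943, 561.23924669, 230.22531508]), 'ee_rot': array([ 9.74349974e-01, -2.25035501e-01, -2.09000860e-04,  1.05224671e-03]), 'contact_force': array([-0.36942638, -0.06954562,  0.68663716]), 'wrist_torque': array([-0.0119226 , -0.00430606,  0.0244245 ]), 'grasp_force': 0.0, 'gripper_width': 85.48855122434566}
top {'camera_matrix': [[361.926, 0.0, 254.965], [0.0, 361.926, 191.399], [0.0, 0.0, 1.0]], 'dist': [0.037, 0.0, 0.0, 0.0, 0.0], 'R': [[-0.023, -1.0, -0.008], [-0.992, 0.024, -0.127], [0.128, 0.005, -0.992]], 't': [-51.505, 510.209, 1424.567]}
scene {'camera_matrix': [[466.841, 0.0, 258.613], [0.0, 466.841, 192.468], [0.0, 0.0, 1.0]], 'dist': [-0.101, 0.0, 0.0, 0.0, 0.0], 'R': [[-0.449, 0.894, 0.007], [0.47, 0.242, -0.849], [-0.76, -0.378, -0.529]], 't': [281.078, -177.394, 1927.711]}
{'camera_matrix': array([[283.41513318,   0.        , 256.85396186],
       [  0.        , 283.41513318, 197.65310886],
       [  0.        ,   0.        ,   1.        ]]), 'dist': array([-0.03918356,  0.        ,  0.        ,  0.        ,  0.        ]), 'mount': array([[-2.71405293e-04, -9.64267036e-01, -2.64932083e-01,
         6.58882539e+01],
       [ 9.99999947e-01, -3.09875942e-04,  1.03414720e-04,
         3.53486218e-02],
       [-1.81815484e-04, -2.64932041e-01,  9.64267069e-01,
        -1.42464433e+02],
       [ 0.00000000e+00,  0.00000000e+00,  0.00000000e+00,
         1.00000000e+00]])}
```

View pics/top0.png

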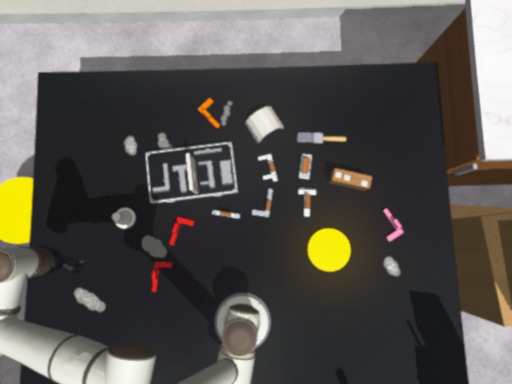

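View pics/scene0.png

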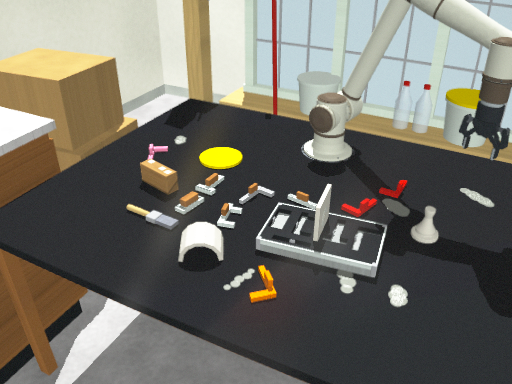

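The top view shows the case at about (191,172) with the plaque at (190,172) and the support at (351,179). The grey tools with wooden grips are at (267,167), (305,166), (263,203), (307,201) and (226,214). Look-alikes for the square are orange (208,112), red (180,230) and (160,275), and pink (393,224). By the description, the real square is the metal L at (263,203), which I'll check in a crop.

```bash
cat > h.py <<'E'
import numpy as np,cv2
from bench import sensors,get_image,camera_params
from scipy.spatial.transform import Rotation as Ro
def pose():
    s=sensors.read_state(); return np.array(s['position']),Ro.from_quat(s['ee_rot']).as_matrix(),s
def cam(n,st=None):
    p=camera_params(n); K=p['camera_matrix'];D=np.array(p['dist'])
    if n=='wrist':
        P,R,_=st; M=p['mount']; Rc=R@M[:3,:3]; c=R@M[:3,3]+P   # cam->world
    else: Rc=p['R'].T; c=-Rc@p['t']
    return K,D,Rc,c
def rays(C,uv):
    K,D,Rc,c=C; q=cv2.undistortPoints(np.float32(uv).reshape(-1,1,2),K,D).reshape(-1,2)
    return np.c_[q,np.ones(len(q))]@Rc.T
def plane(C,uv,z):
    r=rays(C,uv); return C[3]+r*((z-C[3][2])/r[:,2])[:,None]
def cloud(C,d):
    h,w=d.shape; u,v=np.meshgrid(np.arange(w),np.arange(h))
    X=C[3]+rays(C,np.c_[u.ravel(),v.ravel()])*d.reshape(-1,1); X[d.ravel()==0]=np.nan
    return X.reshape(h,w,3)
def proj(C,X):
    K,D,Rc,c=C; rv=cv2.Rodrigues(Rc.T)[0]; return cv2.projectPoints(np.float32(X).reshape(-1,1,3),rv,-Rc.T@c,K,D)[0].reshape(-1,2)
E
python3 - <<'E'
from h import *
f=np.load('pics/top0.npz');im=f['im'];C=cam('top');X=cloud(C,f['d'])
cv2.imwrite('pics/top0c.png',cv2.resize(im[90:260,130:410],None,fx=2.85,fy=2.85,interpolation=cv2.INTER_CUBIC)[...,::-1])
z=X[...,2]; print('bench z',np.nanmedian(z[240:280,200:260]))
hsv=cv2.cvtColor(im,cv2.COLOR_RGB2HSV)
roi=np.zeros(z.shape,bool); roi[90:260,130:410]=1
wood=((hsv[...,0]>4)&(hsv[...,0]<16)&(hsv[...,1]>90)&(hsv[...,2]>60)&roi).astype(np.uint8)
n,l,s,c=cv2.connectedComponentsWithStats(wood)
for i in range(1,n):
    if s[i,4]<12: continue
    m=l==i; zz=z[m]; ztop=np.nanmedian(zz); h=75 if s[i,4]>250 else 40
    P=plane(C,np.argwhere(m)[:,::-1],h)[:,:2]; r=cv2.minAreaRect(np.float32(P))
    print(c[i].round(),s[i,4],'z',round(float(ztop),1),np.round(r[0]),np.round(r[1]),round(r[2]))
E
```

```text
bench z -1.039394518558879
[208. 113.] 227 z 2.9 [839. 103.] [126.  77.] 43
[305. 165.] 97 z 38.5 [ 612. -270.] [25. 62.] 81
[272. 166.] 46 z 37.2 [ 609. -135.] [35. 22.] 12
[351. 179.] 442 z 72.4 [ 544. -439.] [161.  67.] 76
[308. 201.] 72 z 38.3 [ 466. -272.] [20. 52.] 88
[268. 205.] 44 z 38.8 [ 452. -112.] [20. 32.] 88
[225. 213.] 39 z 39.2 [424.  57.] [32. 16.] 89
```

View pics/top0c.png

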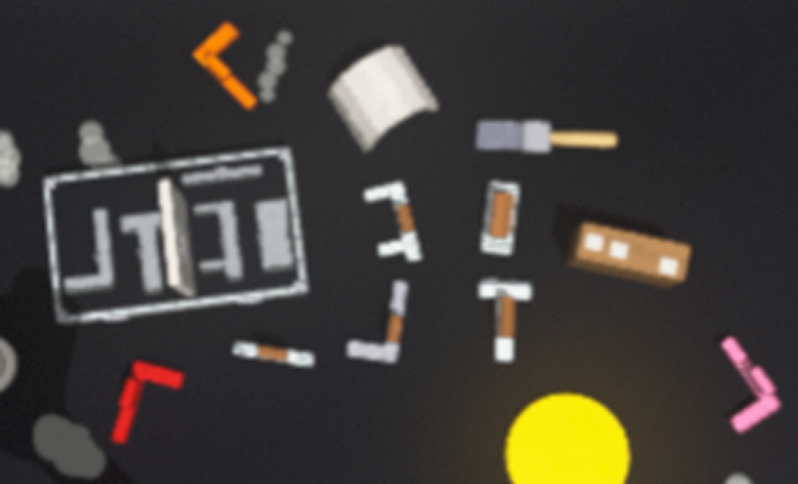

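The crop confirms five grey, wood-gripped tools: caliper (crop 400,220), rasp (500,215), square (385,325), scraper (505,315) and file (273,354). The orange, red and pink Ls are plain look-alikes. All the tools point roughly along case x. Next I'll fit the case, plaque and support.

```bash
cat >> h.py <<'E'
def go(xyz,yaw,tilt=0,n=None):
    """tool x at yaw (world), z down; then turned by tilt about own x. prints travel/rot totals in the present tool frame"""
    P,R,s=pose(); c,q=np.cos(yaw),np.sin(yaw)
    T=np.array([[c,q,0],[q,-c,0],[0,0,-1.]])@Ro.from_rotvec([tilt,0,0]).as_matrix()
    w=Ro.from_matrix(R.T@T).as_rotvec(); t=R.T@(np.array(xyz)-P)
    print('at',P.round(1),'yaw',round(np.arctan2(R[1,0],R[0,0]),3),'travel',(t/250).round(4),'rot',(w/2/np.pi).round(4),'min rows',np.ceil(max(np.linalg.norm(t)/41,np.linalg.norm(w)/.124)))
E
python3 - <<'E'
from h import *
f=np.load('pics/top0.npz');im=f['im'];C=cam('top');X=cloud(C,f['d']);z=X[...,2]
roi=np.zeros(z.shape,bool); roi[130:215,135:250]=1
g=cv2.cvtColor(im,cv2.COLOR_RGB2GRAY)
m=roi&(g>110)&(z>30)&(z<50)
n,l,s,c=cv2.connectedComponentsWithStats(m.astype(np.uint8),connectivity=8)
i=1+np.argmax(s[1:,2]*s[1:,3]); P=plane(C,np.argwhere(l==i)[:,::-1],40)[:,:2]
r=cv2.minAreaRect(np.float32(P));print('case rect',r,s[i]); print(cv2.boxPoints(r))
m=roi&(z>140)&(z<165);P=plane(C,np.argwhere(m)[:,::-1],154)[:,:2];print('plaque',cv2.minAreaRect(np.float32(P)),np.nanmedian(z[m]))
m=np.zeros_like(roi);m[155:200,320:385]=1;m&=(z>66);P=plane(C,np.argwhere(m)[:,::-1],75)[:,:2];r=cv2.minAreaRect(np.float32(P));print('supp',r,np.nanmedian(z[m]));print(cv2.boxPoints(r))
E
```

```text
case rect ((591.5609130859375, 185.20252990722656), (212.52703857421875, 331.0501403808594), 6.050611972808838) [154 142  83  61 386]
[[468.44186  338.60458 ]
 [503.33688    9.398667]
 [714.67993   31.800476]
 [679.7849   361.00638 ]]
plaque ((575.9224853515625, 179.28973388671875), (137.89088439941406, 16.078948974609375), 5.984580993652344) 151.6543708267693
supp ((546.5262451171875, -443.05291748046875), (148.28895568847656, 50.52363967895508), 75.62405395507812) 74.32255679358445
[[ 503.64658 -508.60364]
 [ 552.58826 -521.1478 ]
 [ 589.4059  -377.5022 ]
 [ 540.46423 -364.958  ]]
```

```bash
python3 -c "
from h import *
go((576,180,300),.105)"
```

```text
at [273.7 561.3 230.3] yaw -0.454 travel [ 1.7554  0.8411 -0.2769] rot [ 0.0003  0.0001 -0.089 ] min rows 12.0
```

{"op": "servo_tool", "data": {
  "motion": [
    {"travel": [0,0,-0.055],"rot": [0,0,-0.0178],"hand": 1},
    {"travel": [0,0,-0.055],"rot": [0,0,-0.0178],"hand": 1},
    {"travel": [0,0,-0.055],"rot": [0,0,-0.0178],"hand": 1},
    {"travel": [0,0,-0.055],"rot": [0,0,-0.0178],"hand": 1},
    {"travel": [0,0,-0.055],"rot": [0,0,-0.0178],"hand": 1}
  ]
}}

```text
clock: 0.52
position: [273.8, 561.5, 300.1]
ee_rot: [0.998, 0.055, -0.0, 0.001]
contact_force: [0.1, -0.0, 0.0]
gripper_width: 85.6
grasp_force: 0.0
```

{"op": "servo_tool", "data": {
  "motion": [
    {"travel": [0.0745,0.1174,0],"rot": [0,0,0],"hand": 1},
    {"travel": [0.0745,0.1174,0],"rot": [0,0,0],"hand": 1},
    {"travel": [0.0745,0.1174,0],"rot": [0,0,0],"hand": 1},
    {"travel": [0.0745,0.1174,0],"rot": [0,0,0],"hand": 1},
    {"travel": [0.0745,0.1174,0],"rot": [0,0,0],"hand": 1},
    {"travel": [0.0745,0.1174,0],"rot": [0,0,0],"hand": 1},
    {"travel": [0.0745,0.1174,0],"rot": [0,0,0],"hand": 1},
    {"travel": [0.0745,0.1174,0],"rot": [0,0,0],"hand": 1},
    {"travel": [0.0745,0.1174,0],"rot": [0,0,0],"hand": 1},
    {"travel": [0.0745,0.1174,0],"rot": [0,0,0],"hand": 1}
  ]
}}

```text
clock: 1.35
position: [490.6, 287.8, 299.7]
ee_rot: [0.999, 0.053, -0.0, 0.0]
contact_force: [0.8, 1.0, -0.2]
gripper_width: 85.7
grasp_force: 0.0
```

{"op": "servo_tool", "data": {
  "motion": [
    {"travel": [0.0745,0.1174,0],"rot": [0,0,0],"hand": 1},
    {"travel": [0.0745,0.1174,0],"rot": [0,0,0],"hand": 1},
    {"travel": [0.0745,0.1174,0],"rot": [0,0,0],"hand": 1},
    {"travel": [0.0745,0.1174,0],"rot": [0,0,0],"hand": 1},
    {"travel": [0,0,0],"rot": [0,0,0],"hand": 1},
    {"travel": [0,0,0],"rot": [0,0,0],"hand": 1},
    {"travel": [0,0,0],"rot": [0,0,0],"hand": 1}
  ]
}}

```text
clock: 1.93
position: [576.3, 180.4, 299.5]
ee_rot: [0.999, 0.052, -0.001, 0.0]
contact_force: [-0.8, -0.6, 0.3]
gripper_width: 85.1
grasp_force: 0.0
```

```bash
cat >> h.py <<'E'
def go(xyz,yaw,tilt=0):
    """tool x at yaw, z down, turned by tilt about own x: rot in present frame, travel in the FINAL frame (turn first)"""
    P,R,s=pose(); c,q=np.cos(yaw),np.sin(yaw)
    T=np.array([[c,q,0],[q,-c,0],[0,0,-1.]])@Ro.from_rotvec([tilt,0,0]).as_matrix()
    w=Ro.from_matrix(R.T@T).as_rotvec(); t=T.T@(np.array(xyz)-P)
    print('at',P.round(1),'yaw %.3f tiltz'%np.arctan2(R[1,0],R[0,0]),R[:,2].round(3),'rot',(w/2/np.pi).round(4),'rows %.1f'%(np.linalg.norm(w)/.124),'travel',(t/250).round(4),'rows %.1f'%(np.linalg.norm(t)/41),'width %.1f grip %.1f'%(s['gripper_width'],s['grasp_force']),'F',np.round(s['contact_force'],1),'t %.1f'%s['clock'],'j',np.round(s['joints'],2))
def shot(name):
    st=pose(); im,d=get_image('wrist'); C=cam('wrist',st); np.savez(f'pics/{name}.npz',im=im,d=d,P=st[0],R=st[1]); cv2.imwrite(f'pics/{name}.png',im[...,::-1]); return im,d,C,cloud(C,d)
E
python3 - <<'E'
from h import *
go((576,180,300),.105)
im,d,C,X=shot('w1'); z=X[...,2]
m=(z>140)&(z<165); P=plane(C,np.argwhere(m)[:,::-1],154)[:,:2]; print('plaque',m.sum(),cv2.minAreaRect(np.float32(P)),np.nanmedian(z[m]))
for zz in (0,24,40): print(zz,((z>zz-4)&(z<zz+4)).sum())
E
```

```text
at [576.3 180.4 299.5] yaw 0.105 tiltz [-0.001 -0.    -1.   ] rot [ 0.      0.0002 -0.    ] rows 0.0 travel [-0.0012  0.0015 -0.0022] rows 0.0 width 85.1 grip 0.0 F [-0.8 -0.6  0.3] t 1.9 j [ 0.57  0.31  0.07 -0.   -1.33  1.1 ]
plaque 1742 ((576.1256713867188, 181.2042694091797), (137.5677947998047, 13.709485054016113), 5.627936840057373) 153.54355603140442
0 102741
24 8927
40 27683
```

View pics/w1.png

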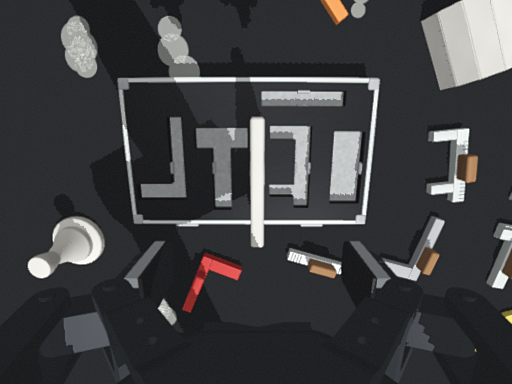

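The wrist view shows the case rim with corners at about (120,80), (377,80), (365,222) and (135,222). The plaque stands upright along columns 250–263, and the cutouts match the description.

Run:
```python
from h import *
f=np.load('pics/w1.npz');im=f['im'];C=cam('wrist',(f['P'],f['R'],0));X=cloud(C,f['d']);z=X[...,2]
g=cv2.cvtColor(im,cv2.COLOR_RGB2GRAY)
R=.105
m=(g>120)&(z>36)&(z<44); m[235:]=0;m[:,400:]=0;m[:,:110]=0
P=plane(C,np.argwhere(m)[:,::-1],40)[:,:2]; r=cv2.minAreaRect(np.float32(P)); print('rim',r,cv2.boxPoints(r).round(1).tolist())
# rotated coords about measured plaque centre: extents
a=np.radians(r[2]%90 if r[2]<45 else r[2]-90);c,s=np.cos(a),np.sin(a); Q=P@np.array([[c,-s],[s,c]]); print('ext',np.percentile(Q,[0.3,99.7],axis=0),'ang',a)
# cutout floors
m=((z>20)&(z<29)&(g>60)).astype(np.uint8); m[235:]=0;m[:,400:]=0;m[:,:110]=0
n,l,st,ce=cv2.connectedComponentsWithStats(m)
for i in range(1,n):
    if st[i,4]<150: continue
    P=plane(C,np.argwhere(l==i)[:,::-1],24)[:,:2]; r=cv2.minAreaRect(np.float32(P)); print(ce[i].round(),st[i,4],np.round(r[0],1),np.round(r[1],1),round(r[2],2))
```

```text
rim ((591.6862182617188, 194.37203979492188), (209.41030883789062, 350.739013671875), 5.917774200439453) [[469.5, 358.0], [505.6000061035156, 9.100000381469727], [713.9000244140625, 30.700000762939453], [677.7999877929688, 379.6000061035156]]
ext [[503.92926498 -42.71196737]
 [713.16592055 307.43954027]] ang 0.10328464418724333
[302.  98.] 1152 [678. 128.] [ 18.8 114.9] 6.24
[171. 169.] 1345 [571.6 324.3] [117.   68.9] 5.98
[294. 162.] 1647 [580.3 133.6] [116.9  58. ] 5.76
[222. 156.] 1938 [566.8 232.4] [117.2  72.9] 5.85
[345. 165.] 1827 [588.7  50. ] [103.5  40.9] 5.82
```

{"op": "servo_tool", "data": {
  "motion": [
    {"travel": [0,0,0.11],"rot": [0,0,0],"hand": 1},
    {"travel": [0,0,0.11],"rot": [0,0,0],"hand": 1},
    {"travel": [0,0,0.11],"rot": [0,0,0],"hand": 1},
    {"travel": [0,0,0.11],"rot": [0,0,0],"hand": 1},
    {"travel": [0,0,0.11],"rot": [0,0,0],"hand": 1},
    {"travel": [0,0,0.11],"rot": [0,0,0],"hand": 1},
    {"travel": [0,0,0.04],"rot": [0,0,0],"hand": 1},
    {"travel": [0,0,0],"rot": [0,0,0],"hand": 0},
    {"travel": [0,0,0],"rot": [0,0,0],"hand": 0},
    {"travel": [0,0,0],"rot": [0,0,0],"hand": 0}
  ]
}}

```text
clock: 2.82
position: [577.6, 181.6, 127.2]
ee_rot: [0.999, 0.053, 0.002, -0.001]
contact_force: [0.7, 0.5, 1.0]
gripper_width: 51.3
grasp_force: 0.0
```

{"op": "servo_tool", "data": {
  "motion": [
    {"travel": [0,0,0],"rot": [0,0,0],"hand": 0},
    {"travel": [0,0,0],"rot": [0,0,0],"hand": 0},
    {"travel": [0,0,0],"rot": [0,0,0],"hand": 0},
    {"travel": [0,0,0],"rot": [0,0,0],"hand": 0},
    {"travel": [0,0,0],"rot": [0,0,0],"hand": 0},
    {"travel": [0,0,0],"rot": [0,0,0],"hand": 0}
  ]
}}

```text
clock: 3.32
position: [577.2, 180.8, 126.5]
ee_rot: [0.999, 0.053, 0.001, -0.0]
contact_force: [-1.4, -0.7, 5.9]
gripper_width: 12.8
grasp_force: 60.2
```

{"op": "servo_tool", "data": {
  "motion": [
    {"travel": [0,0,-0.05],"rot": [0,0,0],"hand": 0},
    {"travel": [0,0,-0.1],"rot": [0,0,0],"hand": 0},
    {"travel": [0,0,-0.14],"rot": [0,0,0],"hand": 0},
    {"travel": [0,0,-0.14],"rot": [0,0,0],"hand": 0},
    {"travel": [0,0,-0.14],"rot": [0,0,0],"hand": 0},
    {"travel": [0,0,-0.12],"rot": [0,0,0],"hand": 0},
    {"travel": [0,0,0],"rot": [0,0,0],"hand": 0}
  ]
}}

```text
clock: 3.9
position: [579.1, 181.2, 304.8]
ee_rot: [0.999, 0.053, 0.006, -0.002]
contact_force: [0.4, 0.9, -1.1]
gripper_width: 13.3
grasp_force: 59.2
```

{"op": "servo_tool", "data": {
  "motion": [
    {"travel": [0,0,0],"rot": [0,0,0.018],"hand": 0},
    {"travel": [0,0,0],"rot": [0,0,0.018],"hand": 0},
    {"travel": [0,0,0],"rot": [0,0,0.018],"hand": 0},
    {"travel": [0,0,0],"rot": [0,0,0.018],"hand": 0},
    {"travel": [0,0,0],"rot": [0,0,0.018],"hand": 0},
    {"travel": [0,0,0],"rot": [0,0,0.018],"hand": 0},
    {"travel": [0,0,0],"rot": [0,0,0.018],"hand": 0},
    {"travel": [0,0,0],"rot": [0,0,0.018],"hand": 0},
    {"travel": [0,0,0],"rot": [0,0,0.018],"hand": 0},
    {"travel": [0,0,0],"rot": [0,0,0.018],"hand": 0}
  ]
}}

```text
clock: 4.73
position: [575.8, 180.4, 295.7]
ee_rot: [0.87, -0.493, -0.001, 0.001]
contact_force: [-0.9, -0.9, -1.5]
gripper_width: 13.0
grasp_force: 59.1
```

{"op": "servo_tool", "data": {
  "motion": [
    {"travel": [0,0,0],"rot": [0,0,0.018],"hand": 0},
    {"travel": [0,0,0],"rot": [0,0,0.018],"hand": 0},
    {"travel": [0,0,0],"rot": [0,0,0.018],"hand": 0},
    {"travel": [0,0,0],"rot": [0,0,0.018],"hand": 0},
    {"travel": [0,0,0],"rot": [0,0,0.018],"hand": 0},
    {"travel": [0,0,0],"rot": [0,0,0.018],"hand": 0},
    {"travel": [0,0,0],"rot": [0,0,0.018],"hand": 0},
    {"travel": [0,0,0],"rot": [0,0,0],"hand": 0},
    {"travel": [0,0,0],"rot": [0,0,0],"hand": 0}
  ]
}}

```text
clock: 5.48
position: [576.0, 180.4, 296.3]
ee_rot: [-0.616, 0.788, 0.0, -0.001]
contact_force: [-0.4, -0.4, -2.2]
gripper_width: 13.3
grasp_force: 59.1
```

```bash
python3 -c "
from h import *
go((520.1,-436.3,200),-1.821); go((520.1,-436.3,102),-1.821,-.3)"
```

```text
at [576.  180.4 296.3] yaw -1.815 tiltz [-0.002 -0.001 -1.   ] rot [ 0.0003 -0.0002  0.001 ] rows 0.1 travel [ 2.4454 -0.3941  0.385 ] rows 15.3 width 13.3 grip 59.1 F [-0.4 -0.4 -2.2] t 5.5 j [ 0.57  0.31  0.06 -0.   -1.32 -0.81]
at [576.  180.4 296.3] yaw -1.815 tiltz [-0.002 -0.001 -1.   ] rot [-0.0474 -0.0003  0.001 ] rows 2.4 travel [ 2.4454 -0.6061  0.6258] rows 15.8 width 13.3 grip 59.1 F [-0.4 -0.4 -2.2] t 5.5 j [ 0.57  0.31  0.06 -0.   -1.32 -0.81]
```

{"op": "servo_tool", "data": {
  "motion": [
    {"travel": [0.1359,-0.0219,0.011],"rot": [0,0,0],"hand": 0},
    {"travel": [0.1359,-0.0219,0.011],"rot": [0,0,0],"hand": 0},
    {"travel": [0.1359,-0.0219,0.011],"rot": [0,0,0],"hand": 0},
    {"travel": [0.1359,-0.0219,0.011],"rot": [0,0,0],"hand": 0},
    {"travel": [0.1359,-0.0219,0.011],"rot": [0,0,0],"hand": 0},
    {"travel": [0.1359,-0.0219,0.011],"rot": [0,0,0],"hand": 0},
    {"travel": [0.1359,-0.0219,0.011],"rot": [0,0,0],"hand": 0},
    {"travel": [0.1359,-0.0219,0.011],"rot": [0,0,0],"hand": 0},
    {"travel": [0.1359,-0.0219,0.011],"rot": [0,0,0],"hand": 0},
    {"travel": [0.1359,-0.0219,0.011],"rot": [0,0,0],"hand": 0}
  ]
}}

```text
clock: 6.32
position: [546.0, -163.8, 269.6]
ee_rot: [-0.616, 0.788, 0.0, -0.0]
contact_force: [0.8, 0.2, -2.1]
gripper_width: 13.0
grasp_force: 59.1
```

{"op": "servo_tool", "data": {
  "motion": [
    {"travel": [0.1359,-0.0219,0.011],"rot": [0,0,0],"hand": 0},
    {"travel": [0.1359,-0.0219,0.011],"rot": [0,0,0],"hand": 0},
    {"travel": [0.1359,-0.0219,0.011],"rot": [0,0,0],"hand": 0},
    {"travel": [0.1359,-0.0219,0.011],"rot": [0,0,0],"hand": 0},
    {"travel": [0.1359,-0.0219,0.011],"rot": [0,0,0],"hand": 0},
    {"travel": [0.1359,-0.0219,0.011],"rot": [0,0,0],"hand": 0},
    {"travel": [0.1359,-0.0219,0.011],"rot": [0,0,0],"hand": 0},
    {"travel": [0.1359,-0.0219,0.011],"rot": [0,0,0],"hand": 0},
    {"travel": [0,0,0],"rot": [0,0,0],"hand": 0}
  ]
}}

```text
clock: 7.07
position: [521.0, -441.7, 245.3]
ee_rot: [-0.614, 0.79, 0.001, -0.001]
contact_force: [0.4, 1.4, -2.4]
gripper_width: 12.9
grasp_force: 59.1
```

{"op": "servo_tool", "data": {
  "motion": [
    {"travel": [0,0,0],"rot": [-0.012,0,0],"hand": 0},
    {"travel": [0,0,0],"rot": [-0.012,0,0],"hand": 0},
    {"travel": [0,0,0],"rot": [-0.012,0,0],"hand": 0},
    {"travel": [0,0,0],"rot": [-0.0117,0,0],"hand": 0},
    {"travel": [0,0,0],"rot": [0,0,0],"hand": 0},
    {"travel": [0,0,0],"rot": [0,0,0],"hand": 0}
  ]
}}

```text
clock: 7.57
position: [523.5, -436.2, 245.6]
ee_rot: [-0.609, 0.779, 0.119, -0.092]
contact_force: [-1.6, -0.3, -1.8]
gripper_width: 13.1
grasp_force: 59.4
```

```bash
python3 -c "
from h import *
go((520.1,-436.3,102),-1.821,-.3)
im,d=get_image('scene'); cv2.imwrite('pics/s1.png',cv2.resize(im[80:260,80:320],None,fx=3,fy=3)[...,::-1])"
```

```text
at [ 523.5 -436.2  245.6] yaw -1.815 tiltz [-0.288  0.073 -0.955] rot [ 0.0002 -0.      0.0009] rows 0.0 travel [ 0.0038 -0.1573  0.5527] rows 3.5 width 13.1 grip 59.4 F [-1.6 -0.3 -1.8] t 7.6 j [-0.43  0.63  0.4   0.05 -1.64  0.19]
```

View pics/s1.png

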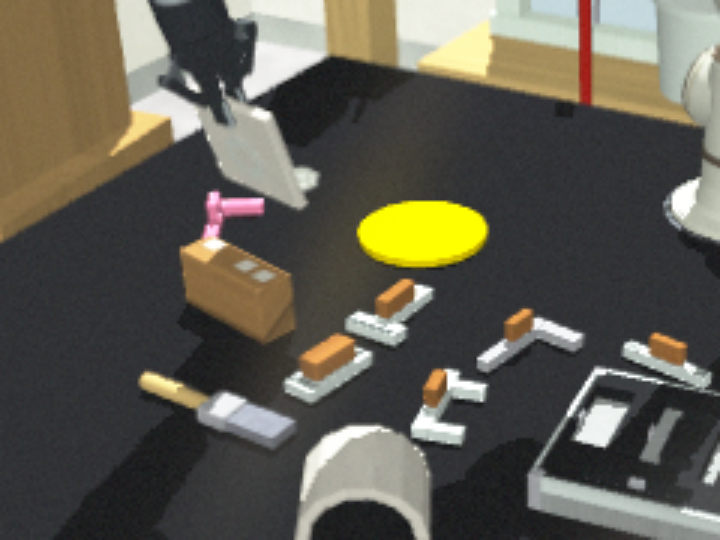

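{"op": "servo_tool", "data": {
  "motion": [
    {"travel": [0.001,-0.03,0.105],"rot": [0,0,0],"hand": 0},
    {"travel": [0.001,-0.03,0.105],"rot": [0,0,0],"hand": 0},
    {"travel": [0.001,-0.03,0.105],"rot": [0,0,0],"hand": 0},
    {"travel": [0.001,-0.03,0.105],"rot": [0,0,0],"hand": 0},
    {"travel": [0,-0.017,0.06],"rot": [0,0,0],"hand": 0},
    {"travel": [0,-0.01,0.036],"rot": [0,0,0],"hand": 0},
    {"travel": [0,-0.01,0.036],"rot": [0,0,0],"hand": 0},
    {"travel": [0,0,0],"rot": [0,0,0],"hand": 0},
    {"travel": [0,0,0],"rot": [0,0,0],"hand": 0}
  ]
}}

```text
clock: 8.37
position: [519.7, -437.1, 105.7]
ee_rot: [-0.608, 0.78, 0.117, -0.092]
contact_force: [0.3, 0.7, -1.5]
gripper_width: 12.8
grasp_force: 59.4
```

```bash
python3 -c "
from h import *
go((521,-436.3,100),-1.821,-.3)
im,d=get_image('scene'); cv2.imwrite('pics/s2.png',cv2.resize(im[110:220,110:220],None,fx=5,fy=5)[...,::-1])"
```

```text
at [ 519.7 -437.1  105.7] yaw -1.817 tiltz [-0.285  0.071 -0.956] rot [-0.0003 -0.0003  0.0006] rows 0.0 travel [-0.0042 -0.0108  0.0206] rows 0.1 width 12.8 grip 59.4 F [ 0.3  0.7 -1.5] t 8.4 j [-0.44  0.71  0.2   0.06 -1.35  0.17]
```

View pics/s2.png

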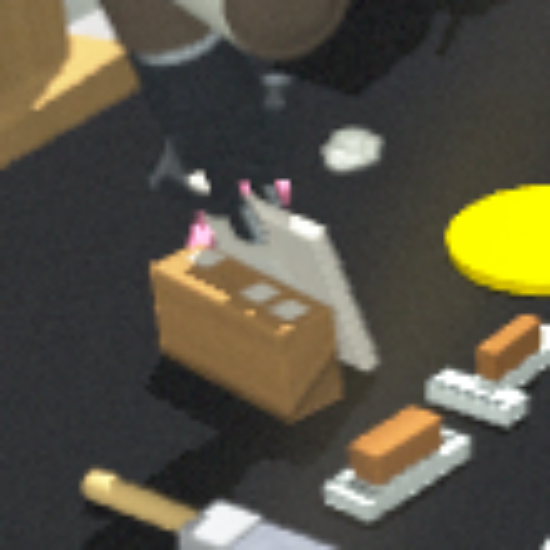

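The plaque hangs parallel just in front of the support's near face, its lower edge slightly above the bench. I'll lower it until it makes contact.

{"op": "servo_tool", "data": {
  "motion": [
    {"travel": [0,-0.002,0.007],"rot": [0,0,0],"hand": 0},
    {"travel": [0,-0.002,0.007],"rot": [0,0,0],"hand": 0},
    {"travel": [0,-0.002,0.007],"rot": [0,0,0],"hand": 0},
    {"travel": [0,0,0],"rot": [0,0,0],"hand": 0},
    {"travel": [0,0,0],"rot": [0,0,0],"hand": 0}
  ]
}}

```text
clock: 8.83
position: [519.9, -437.0, 100.0]
ee_rot: [-0.608, 0.78, 0.117, -0.092]
contact_force: [1.4, -0.4, 1.2]
gripper_width: 13.1
grasp_force: 59.8
```

{"op": "servo_tool", "data": {
  "motion": [
    {"travel": [0,-0.001,0.004],"rot": [0,0,0],"hand": 0},
    {"travel": [0,0,0],"rot": [0,0,0],"hand": 0},
    {"travel": [0,0,0],"rot": [0,0,0],"hand": 0.2},
    {"travel": [0,0,0],"rot": [0,0,0],"hand": 0.25},
    {"travel": [0,0,0],"rot": [0,0,0],"hand": 0.3},
    {"travel": [0,0,0],"rot": [0,0,0],"hand": 0.4},
    {"travel": [0,0,0],"rot": [0,0,0],"hand": 0.4},
    {"travel": [0,0,0],"rot": [0,0,0],"hand": 0.4},
    {"travel": [0,0,0],"rot": [0,0,0],"hand": 0.4}
  ]
}}

```text
clock: 9.58
position: [519.2, -436.7, 98.0]
ee_rot: [-0.608, 0.78, 0.118, -0.092]
contact_force: [-0.1, 0.5, -0.0]
gripper_width: 33.8
grasp_force: 0.0
```

```bash
python3 -c "
from h import *
go((521,-436.3,100),-1.821,-.3)
im,d=get_image('scene'); cv2.imwrite('pics/s3.png',cv2.resize(im[110:220,110:220],None,fx=5,fy=5)[...,::-1])"
```

```text
at [ 519.2 -436.7   98. ] yaw -1.817 tiltz [-0.287  0.072 -0.955] rot [ 0.     -0.0002  0.0006] rows 0.0 travel [-0.0033 -0.0038 -0.0097] rows 0.1 width 33.8 grip 0.0 F [-0.1  0.5 -0. ] t 9.6 j [-0.44  0.72  0.19  0.06 -1.34  0.17]
```

View pics/s3.png

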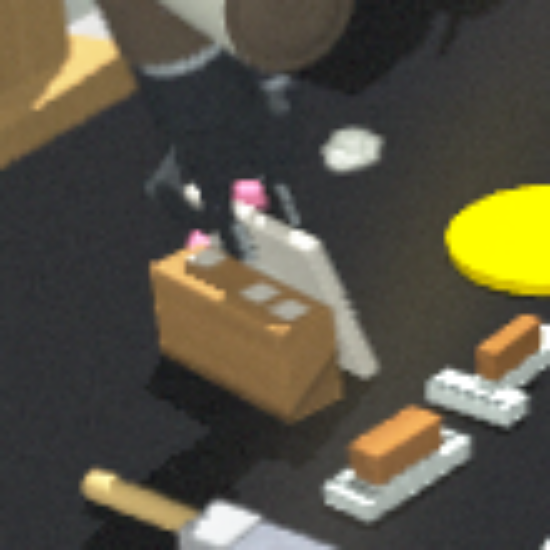

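The plaque is released and leaning on the support's edge. I'll retreat along the tool axis and go to look at the tools.

{"op": "servo_tool", "data": {
  "motion": [
    {"travel": [0,0,-0.04],"rot": [0,0,0],"hand": 0.4},
    {"travel": [0,0,-0.06],"rot": [0,0,0],"hand": 0.4},
    {"travel": [0,0,-0.1],"rot": [0,0,0],"hand": 0.5},
    {"travel": [0,0,-0.1],"rot": [0,0,0],"hand": 1},
    {"travel": [0,0,-0.1],"rot": [0,0,0],"hand": 1},
    {"travel": [0,0,-0.1],"rot": [0,0,0],"hand": 1},
    {"travel": [0,0,-0.1],"rot": [0,0,0],"hand": 1},
    {"travel": [0,0,-0.1],"rot": [0,0,0],"hand": 1},
    {"travel": [0,0,0],"rot": [0.016,0,0],"hand": 1},
    {"travel": [0,0,0],"rot": [0.016,0,0],"hand": 1}
  ]
}}

```text
clock: 10.47
position: [572.3, -449.9, 265.4]
ee_rot: [-0.615, 0.788, 0.036, -0.029]
contact_force: [-0.6, -0.9, -0.3]
gripper_width: 85.1
grasp_force: 0.0
```

{"op": "servo_tool", "data": {
  "motion": [
    {"travel": [0,0,0],"rot": [0.0155,0,0],"hand": 1},
    {"travel": [0,0,0],"rot": [0,0,-0.019],"hand": 1},
    {"travel": [0,0,0],"rot": [0,0,-0.019],"hand": 1},
    {"travel": [0,0,0],"rot": [0,0,-0.019],"hand": 1},
    {"travel": [0,0,0],"rot": [0,0,-0.019],"hand": 1},
    {"travel": [0,0,0],"rot": [0,0,-0.019],"hand": 1},
    {"travel": [0,0,0],"rot": [0,0,-0.019],"hand": 1},
    {"travel": [0,0,0],"rot": [0,0,-0.019],"hand": 1},
    {"travel": [0,0,0],"rot": [0,0,-0.019],"hand": 1},
    {"travel": [0,0,0],"rot": [0,0,-0.019],"hand": 1}
  ]
}}

```text
clock: 11.3
position: [569.5, -449.4, 266.4]
ee_rot: [0.933, -0.36, -0.0, 0.0]
contact_force: [-0.1, 0.2, -0.2]
gripper_width: 85.2
grasp_force: 0.0
```

{"op": "servo_tool", "data": {
  "motion": [
    {"travel": [0,0,0],"rot": [0,0,-0.019],"hand": 1},
    {"travel": [0,0,0],"rot": [0,0,-0.019],"hand": 1},
    {"travel": [0,0,0],"rot": [0,0,-0.019],"hand": 1},
    {"travel": [0,0,0],"rot": [0,0,-0.019],"hand": 1},
    {"travel": [0,0,0],"rot": [0,0,-0.019],"hand": 1},
    {"travel": [0,0,0],"rot": [0,0,-0.019],"hand": 1},
    {"travel": [0,0,0],"rot": [0,0,-0.001],"hand": 1},
    {"travel": [0,0,0],"rot": [0,0,0],"hand": 1},
    {"travel": [0,0,0],"rot": [0,0,0],"hand": 1}
  ]
}}

```text
clock: 12.05
position: [569.5, -449.3, 265.8]
ee_rot: [1.0, -0.011, -0.0, 0.0]
contact_force: [-0.4, 1.0, -0.0]
gripper_width: 85.7
grasp_force: 0.0
```

```bash
python3 -c "
from h import *
go((500,-180,300),.1035)"
```

```text
at [ 569.5 -449.3  265.8] yaw -0.023 tiltz [-0.001  0.    -1.   ] rot [-0.      0.0001 -0.0201] rows 1.0 travel [-0.1652 -1.1003 -0.1367] rows 6.8 width 85.7 grip 0.0 F [-0.4  1.  -0. ] t 12.1 j [-0.45  0.55  0.36  0.   -1.38  1.99]
```

{"op": "servo_tool", "data": {
  "motion": [
    {"travel": [0,0,0],"rot": [0,0,-0.0101],"hand": 1},
    {"travel": [0,0,0],"rot": [0,0,-0.01],"hand": 1},
    {"travel": [-0.021,-0.1375,-0.017],"rot": [0,0,0],"hand": 1},
    {"travel": [-0.021,-0.1375,-0.017],"rot": [0,0,0],"hand": 1},
    {"travel": [-0.021,-0.1375,-0.017],"rot": [0,0,0],"hand": 1},
    {"travel": [-0.021,-0.1375,-0.017],"rot": [0,0,0],"hand": 1},
    {"travel": [-0.021,-0.1375,-0.017],"rot": [0,0,0],"hand": 1},
    {"travel": [-0.021,-0.1375,-0.017],"rot": [0,0,0],"hand": 1},
    {"travel": [-0.021,-0.1375,-0.017],"rot": [0,0,0],"hand": 1},
    {"travel": [-0.021,-0.1375,-0.017],"rot": [0,0,0],"hand": 1}
  ]
}}

```text
clock: 12.88
position: [497.9, -178.9, 300.1]
ee_rot: [0.999, 0.052, -0.0, -0.0]
contact_force: [0.9, 0.4, -0.0]
gripper_width: 85.6
grasp_force: 0.0
```

{"op": "servo_tool", "data": {
  "motion": [
    {"travel": [0,0,0],"rot": [0,0,0],"hand": 1},
    {"travel": [0,0,0],"rot": [0,0,0],"hand": 1},
    {"travel": [0,0,0],"rot": [0,0,0],"hand": 1}
  ]
}}

```text
clock: 13.13
position: [498.8, -180.3, 299.9]
ee_rot: [0.999, 0.053, -0.0, -0.0]
contact_force: [-0.1, -0.7, -0.2]
gripper_width: 85.3
grasp_force: 0.0
```

```bash
cat >> h.py <<'E'
def grips(im,C,X):
    hsv=cv2.cvtColor(im,cv2.COLOR_RGB2HSV); z=X[...,2]
    m=((hsv[...,0]>4)&(hsv[...,0]<17)&(hsv[...,1]>90)&(z>37)&(z<44)).astype(np.uint8)
    n,l,s,c=cv2.connectedComponentsWithStats(m); out=[]
    for i in range(1,n):
        if s[i,4]<80: continue
        P=plane(C,np.argwhere(l==i)[:,::-1],40)[:,:2]; r=cv2.minAreaRect(np.float32(P)); b=cv2.boxPoints(r)
        e=max((b[1]-b[0],b[2]-b[1]),key=np.linalg.norm); yaw=np.arctan2(e[1],e[0]); yaw=(yaw+np.pi/2)%np.pi-np.pi/2
        ce=np.array(r[0]); print('grip px',c[i].round(),'n',s[i,4],'ctr',ce.round(1),'size',np.sort(np.round(r[1],1)),'z %.1f'%np.nanmedian(z[l==i]),'yaw %.3f'%yaw)
E
python3 - <<'E'
from h import *
go((500,-180,300),.1035)
im,d,C,X=shot('w2'); grips(im,C,X)
E
```

```text
at [ 498.8 -180.3  299.9] yaw 0.106 tiltz [-0.  0. -1.] rot [-0.      0.0001  0.0003] rows 0.0 travel [ 0.005  -0.0008 -0.0003] rows 0.0 width 85.3 grip 0.0 F [-0.1 -0.7 -0.2] t 13.1 j [-0.04  0.18 -0.11 -0.   -1.29  1.72]
grip px [231.  83.] n 324 ctr [ 607.4 -133.3] size [14.5 38.6] z 39.8 yaw 0.212
grip px [332.  93.] n 955 ctr [ 609.1 -270.1] size [27.6 62.8] z 39.8 yaw -0.170
grip px [316. 196.] n 450 ctr [ 465.7 -270.2] size [17.9 58.1] z 39.5 yaw -0.061
grip px [209. 193.] n 224 ctr [ 452.9 -113.2] size [13.5 38.3] z 39.6 yaw -0.153
grip px [ 94. 202.] n 245 ctr [422.9  57.2] size [14.8 43.4] z 39.5 yaw 1.360
```

View pics/w2.png

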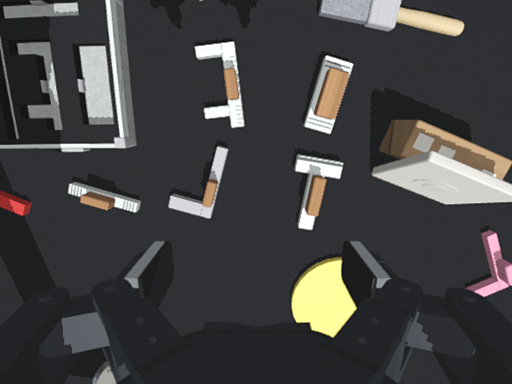

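The view confirms the rasp (332,93), caliper (231,83), scraper (316,196), square (209,193) and file (94,202). Their grip sizes match to about 1 mm. The plaque leans on the support at about (440,175). The rasp goes first.

```bash
python3 -c "
from h import *
go((609.1,-270.1,110),-.170)"
```

```text
at [ 498.8 -180.8  299.5] yaw 0.105 tiltz [-0.001  0.    -1.   ] rot [-0.      0.0002  0.0437] rows 2.2 travel [0.4954 0.2773 0.758 ] rows 5.8 width 85.3 grip 0.0 F [ 0.4 -0.2 -0.1] t 13.2 j [-0.04  0.18 -0.11 -0.   -1.29  1.72]
```

{"op": "servo_tool", "data": {
  "motion": [
    {"travel": [0,0,0],"rot": [0,0,0.0146],"hand": 1},
    {"travel": [0,0,0],"rot": [0,0,0.0146],"hand": 1},
    {"travel": [0,0,0],"rot": [0,0,0.0145],"hand": 1},
    {"travel": [0.0708,0.0396,0.1083],"rot": [0,0,0],"hand": 1},
    {"travel": [0.0708,0.0396,0.1083],"rot": [0,0,0],"hand": 1},
    {"travel": [0.0708,0.0396,0.1083],"rot": [0,0,0],"hand": 1},
    {"travel": [0.0708,0.0396,0.1083],"rot": [0,0,0],"hand": 1},
    {"travel": [0.0708,0.0396,0.1083],"rot": [0,0,0],"hand": 0.8},
    {"travel": [0.0708,0.0396,0.1083],"rot": [0,0,0],"hand": 0.7},
    {"travel": [0.0708,0.0396,0.1083],"rot": [0,0,0],"hand": 0.7}
  ]
}}

```text
clock: 14.02
position: [609.2, -271.7, 107.2]
ee_rot: [0.996, -0.086, -0.001, -0.0]
contact_force: [0.8, -0.5, -0.1]
gripper_width: 60.0
grasp_force: 0.0
```

{"op": "servo_tool", "data": {
  "motion": [
    {"travel": [0,0,0],"rot": [0,0,0],"hand": 0.7},
    {"travel": [0,0,0],"rot": [0,0,0],"hand": 0.7},
    {"travel": [0,0,0],"rot": [0,0,0],"hand": 0.7}
  ]
}}

```text
clock: 14.27
position: [608.8, -270.5, 109.6]
ee_rot: [0.996, -0.085, -0.001, 0.0]
contact_force: [0.1, -0.1, 1.0]
gripper_width: 59.3
grasp_force: 0.0
```

Run:
```python
from h import *
go((609.1,-270.1,20),-.170)
im,d,C,X=shot('w3'); grips(im,C,X)
```

```text
at [ 608.8 -270.5  109.6] yaw -0.170 tiltz [-0.002 -0.    -1.   ] rot [ 0.0001  0.0003 -0.    ] rows 0.0 travel [ 0.0008 -0.0018  0.3585] rows 2.2 width 59.3 grip 0.0 F [ 0.1 -0.1  1. ] t 14.3 j [-0.18  0.55 -0.04  0.   -0.98  1.58]
grip px [257. 203.] n 2542 ctr [ 611.2 -270.7] size [26.1 62.7] z 39.7 yaw -0.169
grip px [418. 224.] n 474 ctr [ 574.7 -410. ] size [ 43.  104.1] z 40.4 yaw -1.346
grip px [ 92. 232.] n 835 ctr [ 609.4 -134.9] size [17.5 38.7] z 39.6 yaw 0.215
grip px [124. 371.] n 140 ctr [ 466.2 -117.4] size [12.5 20.2] z 39.3 yaw -0.323
```

{"op": "servo_tool", "data": {
  "motion": [
    {"travel": [0.004,0,0.1],"rot": [0,0,0],"hand": 0.7},
    {"travel": [0.003,0,0.1],"rot": [0,0,0],"hand": 0.7},
    {"travel": [0.001,0,0.1],"rot": [0,0,0],"hand": 0.7},
    {"travel": [0,0,0.058],"rot": [0,0,0],"hand": 0.7},
    {"travel": [0,0,0],"rot": [0,0,0],"hand": 0.7},
    {"travel": [0,0,0],"rot": [0,0,0],"hand": 0},
    {"travel": [0,0,0],"rot": [0,0,0],"hand": 0},
    {"travel": [0,0,0],"rot": [0,0,0],"hand": 0},
    {"travel": [0,0,0],"rot": [0,0,0],"hand": 0},
    {"travel": [0,0,0],"rot": [0,0,0],"hand": 0}
  ]
}}

```text
clock: 15.15
position: [612.5, -270.1, 23.5]
ee_rot: [0.996, -0.084, 0.002, 0.0]
contact_force: [-0.8, 0.1, 6.4]
gripper_width: 26.4
grasp_force: 63.3
```

{"op": "servo_tool", "data": {
  "motion": [
    {"travel": [0,0,0],"rot": [0,0,0],"hand": 0},
    {"travel": [0,0,0],"rot": [0,0,0],"hand": 0},
    {"travel": [0,0,-0.12],"rot": [0,0,0],"hand": 0},
    {"travel": [0,0,-0.12],"rot": [0,0,0],"hand": 0},
    {"travel": [0,0,-0.12],"rot": [0,0,0],"hand": 0},
    {"travel": [0,0,-0.12],"rot": [0,0,0],"hand": 0},
    {"travel": [0,0,0],"rot": [0,0,0],"hand": 0}
  ]
}}

```text
clock: 15.73
position: [614.8, -271.1, 149.0]
ee_rot: [0.996, -0.084, 0.007, 0.002]
contact_force: [1.2, -0.2, -0.7]
gripper_width: 26.2
grasp_force: 62.4
```

```bash
python3 -c "
from h import *
go((588.6,52.3,130),.1035)"
```

```text
at [ 614.8 -271.1  149. ] yaw -0.167 tiltz [ 0.013 -0.005 -1.   ] rot [ 0.0007 -0.0021 -0.0431] rows 2.2 travel [ 0.0295 -1.2975  0.076 ] rows 7.9 width 26.2 grip 62.4 F [ 1.2 -0.2 -0.7] t 15.7 j [-0.17  0.52  0.01  0.   -1.05  1.58]
```

{"op": "servo_tool", "data": {
  "motion": [
    {"travel": [0,0,0],"rot": [0,0,-0.0144],"hand": 0},
    {"travel": [0,0,0],"rot": [0,0,-0.0144],"hand": 0},
    {"travel": [0,0,0],"rot": [0,0,-0.0143],"hand": 0},
    {"travel": [0.004,-0.162,0.0095],"rot": [0,0,0],"hand": 0},
    {"travel": [0.004,-0.162,0.0095],"rot": [0,0,0],"hand": 0},
    {"travel": [0.004,-0.162,0.0095],"rot": [0,0,0],"hand": 0},
    {"travel": [0.004,-0.162,0.0095],"rot": [0,0,0],"hand": 0},
    {"travel": [0.004,-0.162,0.0095],"rot": [0,0,0],"hand": 0},
    {"travel": [0.004,-0.162,0.0095],"rot": [0,0,0],"hand": 0},
    {"travel": [0.004,-0.162,0.0095],"rot": [0,0,0],"hand": 0}
  ]
}}

```text
clock: 16.57
position: [588.3, 15.0, 124.3]
ee_rot: [0.999, 0.051, -0.0, -0.0]
contact_force: [1.5, -0.7, -1.9]
gripper_width: 26.7
grasp_force: 62.3
```

{"op": "servo_tool", "data": {
  "motion": [
    {"travel": [0.002,-0.1635,0.0095],"rot": [0,0,0],"hand": 0},
    {"travel": [0,0,0],"rot": [0,0,0],"hand": 0},
    {"travel": [0,0,0],"rot": [0,0,0],"hand": 0},
    {"travel": [0,0,0],"rot": [0,0,0],"hand": 0},
    {"travel": [0,0,0],"rot": [0,0,0],"hand": 0}
  ]
}}

```text
clock: 16.98
position: [585.2, 52.9, 121.6]
ee_rot: [0.999, 0.05, -0.001, -0.0]
contact_force: [0.2, 0.1, -2.0]
gripper_width: 26.7
grasp_force: 62.3
```

Run:
```python
from h import *
go((588.6,52.3,75),.1035)
im,d,C,X=shot('w4'); grips(im,C,X)
```

```text
at [585.2  52.9 121.6] yaw 0.101 tiltz [-0.001  0.    -1.   ] rot [-0.0001  0.0002 -0.0004] rows 0.0 travel [0.0134 0.0038 0.1866] rows 1.1 width 26.7 grip 62.3 F [ 0.2  0.1 -2. ] t 17.0 j [ 0.37  0.42 -0.23 -0.   -0.92  1.31]
grip px [478. 196.] n 843 ctr [ 608.5 -130.8] size [18.1 39.8] z 39.5 yaw 0.263
```

View pics/w4.png

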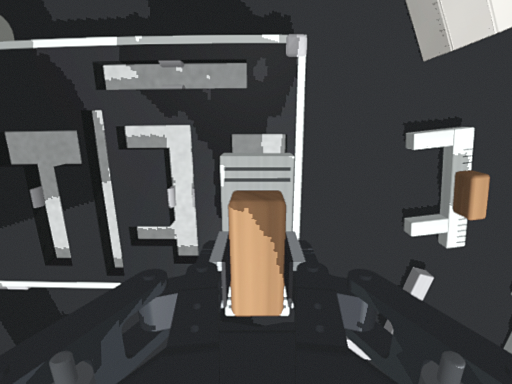

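The view shows the rasp held squarely, its plate front at (257,155), directly above its cutout (row 135). I'll measure the held tool's offset and re-check the case pose from this height.

```bash
cat >> h.py <<'E'
def case(im,C,X,lims=None):
    z=X[...,2];g=cv2.cvtColor(im,cv2.COLOR_RGB2GRAY)
    m=((z>20)&(z<28)&(g>50)).astype(np.uint8)
    n,l,st,ce=cv2.connectedComponentsWithStats(m)
    for i in range(1,n):
        if st[i,4]<600: continue
        Q=plane(C,np.argwhere(l==i)[:,::-1],24)[:,:2]; a=.1035; c,s=np.cos(a),np.sin(a)
        L=(Q-[574.1,192.5])@np.array([[c,-s],[s,c]]); print('floor px',ce[i].round(),st[i,4],'case-frame x',np.percentile(L[:,0],[.5,99.5]).round(1),'y',np.percentile(L[:,1],[.5,99.5]).round(1))
def held(X,P,R,cols=(225,290),rows=(140,330)):
    """heights (tool frame) of what is in the fingers"""
    T=(X-P)@R; s=T[rows[0]:rows[1],cols[0]:cols[1]].reshape(-1,3); s=s[(s[:,2]<40)&(s[:,2]>-60)&(abs(s[:,1])<60)]
    h,e=np.histogram(s[:,2],np.arange(-60,41,1.)); k=np.argsort(h)[-6:]
    print('tool-z peaks',[(float(e[i]),int(h[i])) for i in sorted(k)]); return s
E
python3 - <<'E'
from h import *
f=np.load('pics/w4.npz');im=f['im'];st=(f['P'],f['R'],0);C=cam('wrist',st);X=cloud(C,f['d'])
case(im,C,X); s=held(X,*st[:2])
for lo,hi in((-26,-14),(-2,10)):
    q=s[(s[:,2]>lo)&(s[:,2]<hi)]; print(len(q),q.min(0).round(1),q.max(0).round(1),np.median(q,0).round(1))
E
```

```text
floor px [174.  76.] 3376 case-frame x [ 87.6 106.4] y [-130.3  -17.7]
floor px [107. 188.] 1494 case-frame x [-71.8  70.9] y [-11.5  -2.8]
floor px [171. 182.] 4110 case-frame x [-58.3  58.4] y [-84.1 -29.6]
floor px [ 47. 171.] 3823 case-frame x [-60.7  55.5] y [12.8 76.3]
floor px [258. 143.] 1006 case-frame x [36.4 51.3] y [-162.3 -118.7]
tool-z peaks [(-18.0, 686), (-17.0, 3367), (-16.0, 1876), (7.0, 489), (8.0, 1408), (9.0, 789)]
6466 [-33.6 -16.  -26. ] [ 30.3  15.1 -14. ] [  2.1  -0.7 -16.3]
2886 [-52.  -19.9  -2. ] [48.1 19.  10. ] [35.7 -0.5  8.6]
```

{"op": "servo_tool", "data": {
  "motion": [
    {"travel": [0.0206,0.005,0],"rot": [0,0,-0.0004],"hand": 0},
    {"travel": [0,0,0.08],"rot": [0,0,0],"hand": 0},
    {"travel": [0,0,0.08],"rot": [0,0,0],"hand": 0},
    {"travel": [0,0,0.04],"rot": [0,0,0],"hand": 0},
    {"travel": [0,0,0],"rot": [0,0,0],"hand": 0},
    {"travel": [0,0,0],"rot": [0,0,0],"hand": 0},
    {"travel": [0,0,0],"rot": [0,0,0],"hand": 0},
    {"travel": [0,0,0],"rot": [0,0,0],"hand": 0}
  ]
}}

```text
clock: 17.7
position: [591.4, 53.1, 72.7]
ee_rot: [0.999, 0.052, 0.001, -0.0]
contact_force: [0.3, -0.3, -1.9]
gripper_width: 26.6
grasp_force: 62.3
```

```bash
python3 -c "
from h import *
go((590.4,52.0,60),.1035)"
```

```text
at [591.4  53.1  72.7] yaw 0.105 tiltz [ 0.001  0.001 -1.   ] rot [-0.0001 -0.0002  0.0002] rows 0.0 travel [-0.0044  0.0041  0.0508] rows 0.3 width 26.6 grip 62.3 F [ 0.3 -0.3 -1.9] t 17.7 j [ 0.36  0.49 -0.27 -0.   -0.81  1.31]
```

{"op": "servo_tool", "data": {
  "motion": [
    {"travel": [-0.0044,0.0041,0.025],"rot": [0,0,0],"hand": 0},
    {"travel": [0,0,0.025],"rot": [0,0,0],"hand": 0},
    {"travel": [0,0,0.012],"rot": [0,0,0],"hand": 0},
    {"travel": [0,0,0.012],"rot": [0,0,0],"hand": 0},
    {"travel": [0,0,0],"rot": [0,0,0],"hand": 0},
    {"travel": [0,0,0],"rot": [0,0,0],"hand": 0}
  ]
}}

```text
clock: 18.2
position: [589.9, 52.1, 52.8]
ee_rot: [0.999, 0.052, -0.0, -0.0]
contact_force: [2.5, -0.1, -1.2]
gripper_width: 26.5
grasp_force: 62.6
```

{"op": "servo_tool", "data": {
  "motion": [
    {"travel": [0,0,0.012],"rot": [0,0,0],"hand": 0},
    {"travel": [0,0,0.012],"rot": [0,0,0],"hand": 0},
    {"travel": [0,0,0.006],"rot": [0,0,0],"hand": 0},
    {"travel": [0,0,0],"rot": [0,0,0],"hand": 0},
    {"travel": [0,0,0],"rot": [0,0,0],"hand": 0}
  ]
}}

```text
clock: 18.62
position: [589.8, 52.1, 47.4]
ee_rot: [0.999, 0.053, 0.0, -0.0]
contact_force: [-3.4, -0.7, 12.6]
gripper_width: 26.8
grasp_force: 64.1
```

{"op": "servo_tool", "data": {
  "motion": [
    {"travel": [0,0,0.006],"rot": [0,0,0],"hand": 0},
    {"travel": [0,0,0],"rot": [0,0,0],"hand": 0},
    {"travel": [0,0,0],"rot": [0,0,0],"hand": 0},
    {"travel": [0,0,0],"rot": [0,0,0],"hand": 0.5},
    {"travel": [0,0,0],"rot": [0,0,0],"hand": 0.7},
    {"travel": [0,0,0],"rot": [0,0,0],"hand": 0.7},
    {"travel": [0,0,-0.06],"rot": [0,0,0],"hand": 0.7},
    {"travel": [0,0,-0.14],"rot": [0,0,0],"hand": 0.7},
    {"travel": [0,0,-0.14],"rot": [0,0,0],"hand": 1},
    {"travel": [0,0,-0.14],"rot": [0,0,0],"hand": 1}
  ]
}}

```text
clock: 19.45
position: [588.7, 51.6, 163.8]
ee_rot: [0.999, 0.052, -0.002, 0.0]
contact_force: [1.0, 0.1, -0.4]
gripper_width: 81.5
grasp_force: 0.0
```

{"op": "servo_tool", "data": {
  "motion": [
    {"travel": [0,0,0],"rot": [0,0,0],"hand": 1},
    {"travel": [0,0,0],"rot": [0,0,0],"hand": 1},
    {"travel": [0,0,0],"rot": [0,0,0],"hand": 1}
  ]
}}

```text
clock: 19.7
position: [588.7, 51.8, 162.8]
ee_rot: [0.999, 0.052, -0.002, -0.0]
contact_force: [-0.3, -0.5, -0.5]
gripper_width: 85.2
grasp_force: 0.0
```

```bash
sed -i 's/(z>37)&(z<44)/(((z>37)\&(z<44))|((z>60)\&(z<68)))/' h.py
python3 - <<'E'
from h import *
im,d,C,X=shot('w5'); grips(im,C,X); P,R,s=pose()
print(s['contact_force'].round(1))
z=X[...,2]; m=(z>50)&(z<80)&(abs(X[...,0]-590)<60)&(abs(X[...,1]-52)<30); print('rasp top z',np.nanpercentile(z[m],[10,50,90]))
go((607.4,-133.3,110),.212)
E
```

```text
grip px [257. 195.] n 2010 ctr [582.9  52.1] size [29.  68.3] z 63.7 yaw 0.104
grip px [445. 189.] n 609 ctr [ 608.5 -130.7] size [16.8 39.2] z 39.6 yaw 0.228
[-0.5  0.1  0.4]
rasp top z [62.38376187 63.64825281 64.54505093]
at [588.4  51.6 162.1] yaw 0.104 tiltz [-0.005 -0.    -1.   ] rot [-0.0001  0.0008 -0.0171] rows 0.9 travel [-0.0812  0.7391  0.2083] rows 4.7 width 85.3 grip 0.0 F [-0.5  0.1  0.4] t 19.8 j [ 0.36  0.39 -0.17 -0.   -1.02  1.32]
```

{"op": "servo_tool", "data": {
  "motion": [
    {"travel": [0,0,0],"rot": [0,0,-0.0185],"hand": 1},
    {"travel": [-0.0135,0.1225,0.035],"rot": [0,0,0],"hand": 1},
    {"travel": [-0.0135,0.1225,0.035],"rot": [0,0,0],"hand": 1},
    {"travel": [-0.0135,0.1225,0.035],"rot": [0,0,0],"hand": 0.6},
    {"travel": [-0.0135,0.1225,0.035],"rot": [0,0,0],"hand": 0.6},
    {"travel": [-0.0135,0.1225,0.035],"rot": [0,0,0],"hand": 0.6},
    {"travel": [-0.0135,0.1225,0.035],"rot": [0,0,0],"hand": 0.6},
    {"travel": [0,0,0],"rot": [0,0,0],"hand": 0.6},
    {"travel": [0,0,0],"rot": [0,0,0],"hand": 0.6},
    {"travel": [0,0,0],"rot": [0,0,0],"hand": 0.6}
  ]
}}

```text
clock: 20.58
position: [609.3, -131.7, 109.9]
ee_rot: [0.994, 0.11, -0.002, -0.0]
contact_force: [-0.8, 1.0, 0.4]
gripper_width: 51.5
grasp_force: 0.0
```

Run:
```python
from h import *
im,d,C,X=shot('w6'); grips(im,C,X)
go((609.5,-133.3,20),.22)
```

```text
grip px [ 10. 192.] n 1815 ctr [578.1  61.8] size [21.5 73.2] z 63.6 yaw -0.025
grip px [259. 206.] n 892 ctr [ 609.6 -132.1] size [15.  37.9] z 39.6 yaw 0.231
grip px [500. 312.] n 240 ctr [ 560.3 -369.3] size [11.3 38.5] z 40.2 yaw -0.216
grip px [  7. 339.] n 126 ctr [429.8  72. ] size [10.8 19.9] z 39.4 yaw -0.717
grip px [374. 357.] n 263 ctr [ 487.9 -270.7] size [18.8 20.1] z 39.5 yaw 1.439
at [ 609.7 -131.2  110.6] yaw 0.222 tiltz [-0.003  0.    -1.   ] rot [-0.0001  0.0004  0.0003] rows 0.0 travel [-0.0025  0.0082  0.3622] rows 2.2 width 51.3 grip 0.0 F [ 0.5 -0.3  0.9] t 20.6 j [ 0.05  0.49 -0.15 -0.   -0.94  1.75]
```

{"op": "servo_tool", "data": {
  "motion": [
    {"travel": [-0.002,0.0036,0.1],"rot": [0,0,-0.0005],"hand": 0.6},
    {"travel": [-0.002,0,0.1],"rot": [0,0,-0.0005],"hand": 0.6},
    {"travel": [0,0,0.1],"rot": [0,0,0],"hand": 0.6},
    {"travel": [0,0,0.062],"rot": [0,0,0],"hand": 0.6},
    {"travel": [0,0,0],"rot": [0,0,0],"hand": 0.6},
    {"travel": [0,0,0],"rot": [0,0,0],"hand": 0.6},
    {"travel": [0,0,0],"rot": [0,0,0],"hand": 0},
    {"travel": [0,0,0],"rot": [0,0,0],"hand": 0},
    {"travel": [0,0,0],"rot": [0,0,0],"hand": 0},
    {"travel": [0,0,0],"rot": [0,0,0],"hand": 0}
  ]
}}

```text
clock: 21.47
position: [610.4, -132.7, 22.8]
ee_rot: [0.994, 0.114, 0.001, 0.0]
contact_force: [0.1, 2.0, 5.0]
gripper_width: 14.7
grasp_force: 62.0
```

{"op": "servo_tool", "data": {
  "motion": [
    {"travel": [0,0,0],"rot": [0,0,0],"hand": 0},
    {"travel": [0,0,0],"rot": [0,0,0],"hand": 0},
    {"travel": [0,0,-0.11],"rot": [0,0,0],"hand": 0},
    {"travel": [0,0,-0.11],"rot": [0,0,0],"hand": 0},
    {"travel": [0,0,-0.11],"rot": [0,0,0],"hand": 0},
    {"travel": [0,0,-0.11],"rot": [0,0,0],"hand": 0},
    {"travel": [0,0,0],"rot": [0,0,0.009],"hand": 0},
    {"travel": [0,0,0],"rot": [0,0,0.01],"hand": 0},
    {"travel": [0,0,0],"rot": [0,0,0],"hand": 0}
  ]
}}

```text
clock: 22.22
position: [608.7, -132.8, 131.1]
ee_rot: [0.999, 0.053, -0.001, -0.001]
contact_force: [0.0, -0.8, -2.0]
gripper_width: 14.5
grasp_force: 61.0
```

```bash
python3 -c "
from h import *
go((582.1,115.9,122),.1035)"
```

```text
at [ 608.7 -132.8  131.1] yaw 0.106 tiltz [-0.001  0.001 -1.   ] rot [-0.0002  0.0002  0.0004] rows 0.0 travel [-0.0031 -1.0006  0.0365] rows 6.1 width 14.5 grip 61.0 F [ 0.  -0.8 -2. ] t 22.2 j [ 0.04  0.47 -0.13 -0.   -0.98  1.63]
```

{"op": "servo_tool", "data": {
  "motion": [
    {"travel": [0,-0.143,0.005],"rot": [0,0,0],"hand": 0},
    {"travel": [0,-0.143,0.005],"rot": [0,0,0],"hand": 0},
    {"travel": [0,-0.143,0.005],"rot": [0,0,0],"hand": 0},
    {"travel": [0,-0.143,0.005],"rot": [0,0,0],"hand": 0},
    {"travel": [0,-0.143,0.005],"rot": [0,0,0],"hand": 0},
    {"travel": [0,-0.143,0.005],"rot": [0,0,0],"hand": 0},
    {"travel": [0,-0.143,0.005],"rot": [0,0,0],"hand": 0},
    {"travel": [0,0,0],"rot": [0,0,0],"hand": 0},
    {"travel": [0,0,0],"rot": [0,0,0],"hand": 0},
    {"travel": [0,0,0],"rot": [0,0,0],"hand": 0}
  ]
}}

```text
clock: 23.05
position: [581.6, 115.8, 121.5]
ee_rot: [0.999, 0.055, -0.001, 0.0]
contact_force: [-0.6, 0.7, -1.7]
gripper_width: 14.6
grasp_force: 61.0
```

```bash
cat >> h.py <<'E'
def check(name,seat,gx=None):
    """held grip/plate extents in tool frame -> TCP target"""
    st=pose(); im,d,C,X=shot(name); T=(X-st[0])@st[1]; hsv=cv2.cvtColor(im,cv2.COLOR_RGB2HSV)
    near=(abs(T[...,1])<75)&(abs(T[...,0])<80)
    m=near&(T[...,2]<-8)&(T[...,2]>-24)&(hsv[...,0]>4)&(hsv[...,0]<17)&(hsv[...,1]>90); q=T[m]
    print('grip',m.sum(),np.percentile(q,[.5,50,99.5],axis=0).round(1).tolist())
    m=near&(T[...,2]<12)&(T[...,2]>2)&(hsv[...,1]<60)&(hsv[...,2]>90); q=T[m]
    print('plate',m.sum(),np.percentile(q,[.5,50,99.5],axis=0).round(1).tolist()); case(im,C,X)
    go(seat,.1035)
E
python3 -c "
from h import *
check('w7',(582.1,115.9,62))"
```

```text
grip 2300 [[-20.0, -8.2, -21.0], [1.8, -0.5, -16.8], [18.3, 6.8, -8.6]]
plate 4919 [[-57.9, -44.4, 4.9], [42.4, -5.9, 8.0], [55.2, 8.1, 11.3]]
floor px [255.  79.] 3564 case-frame x [ 87.4 106.7] y [-131.7  -17.8]
floor px [180. 195.] 2093 case-frame x [-71.3  70.7] y [-16.2  -2.6]
floor px [ 38. 203.] 2193 case-frame x [-47.2  70. ] y [105.2 165.3]
floor px [235. 134.] 800 case-frame x [49.8 58.8] y [-87.1 -29.7]
floor px [120. 176.] 4569 case-frame x [-61.5  54.8] y [ 8.5 76.2]
at [581.8 115.2 121.7] yaw 0.108 tiltz [-0.003 -0.    -1.   ] rot [-0.      0.0004  0.0007] rows 0.0 travel [ 0.0014 -0.0028  0.2386] rows 1.5 width 14.5 grip 61.0 F [-0.2 -0.6 -2. ] t 23.1 j [ 0.47  0.43 -0.22 -0.   -0.93  1.21]
```

{"op": "servo_tool", "data": {
  "motion": [
    {"travel": [0.006,-0.001,0],"rot": [0,0,0.0007],"hand": 0},
    {"travel": [0,0,0.08],"rot": [0,0,0],"hand": 0},
    {"travel": [0,0,0.08],"rot": [0,0,0],"hand": 0},
    {"travel": [0,0,0.04],"rot": [0,0,0],"hand": 0},
    {"travel": [0,0,0],"rot": [0,0,0],"hand": 0},
    {"travel": [0,0,0],"rot": [0,0,0],"hand": 0},
    {"travel": [0,0,0],"rot": [0,0,0],"hand": 0}
  ]
}}

```text
clock: 23.68
position: [584.7, 116.1, 73.2]
ee_rot: [0.999, 0.052, 0.0, -0.0]
contact_force: [0.2, -0.3, -1.9]
gripper_width: 14.3
grasp_force: 61.0
```

```bash
python3 -c "
from h import *
go((583.2,115.6,47),.1035)"
```

```text
at [584.7 116.1  73.2] yaw 0.103 tiltz [ 0.001  0.001 -1.   ] rot [-0.0001 -0.0001 -0.    ] rows 0.0 travel [-0.006   0.0016  0.1049] rows 0.6 width 14.3 grip 61.0 F [ 0.2 -0.3 -1.9] t 23.7 j [ 0.47  0.49 -0.26 -0.   -0.82  1.21]
```

{"op": "servo_tool", "data": {
  "motion": [
    {"travel": [-0.006,0.0016,0.025],"rot": [0,0,0],"hand": 0},
    {"travel": [0,0,0.025],"rot": [0,0,0],"hand": 0},
    {"travel": [0,0,0.012],"rot": [0,0,0],"hand": 0},
    {"travel": [0,0,0.012],"rot": [0,0,0],"hand": 0},
    {"travel": [0,0,0.012],"rot": [0,0,0],"hand": 0},
    {"travel": [0,0,0.012],"rot": [0,0,0],"hand": 0},
    {"travel": [0,0,0.01],"rot": [0,0,0],"hand": 0},
    {"travel": [0,0,0.004],"rot": [0,0,0],"hand": 0},
    {"travel": [0,0,0],"rot": [0,0,0],"hand": 0},
    {"travel": [0,0,0],"rot": [0,0,0],"hand": 0}
  ]
}}

```text
clock: 24.52
position: [582.7, 115.9, 46.7]
ee_rot: [0.999, 0.052, 0.0, -0.0]
contact_force: [-4.5, -0.7, 14.4]
gripper_width: 14.5
grasp_force: 63.3
```

{"op": "servo_tool", "data": {
  "motion": [
    {"travel": [0,0,0.004],"rot": [0,0,0],"hand": 0},
    {"travel": [0,0,0],"rot": [0,0,0],"hand": 0},
    {"travel": [0,0,0],"rot": [0,0,0],"hand": 0.4},
    {"travel": [0,0,0],"rot": [0,0,0],"hand": 0.6},
    {"travel": [0,0,0],"rot": [0,0,0],"hand": 0.6},
    {"travel": [0,0,-0.06],"rot": [0,0,0],"hand": 0.6},
    {"travel": [0,0,-0.14],"rot": [0,0,0],"hand": 0.6},
    {"travel": [0,0,-0.14],"rot": [0,0,0],"hand": 1},
    {"travel": [0,0,-0.14],"rot": [0,0,0],"hand": 1},
    {"travel": [0,0,0],"rot": [0,0,0],"hand": 1}
  ]
}}

```text
clock: 25.35
position: [586.5, 117.0, 170.5]
ee_rot: [0.999, 0.053, 0.006, -0.002]
contact_force: [0.7, 0.4, 1.0]
gripper_width: 84.4
grasp_force: 0.0
```

Run:
```python
from h import *
im,d,C,X=shot('w8'); grips(im,C,X)
go((467.5,-270.2,110),-.061)
```

```text
grip px [327. 200.] n 2004 ctr [583.1  46.6] size [31.7 68.7] z 63.7 yaw 0.106
grip px [258. 201.] n 629 ctr [575.4 115.6] size [16.1 41.6] z 63.7 yaw 0.105
at [584.7 116.7 167. ] yaw 0.104 tiltz [ 0.007  0.004 -1.   ] rot [-0.0005 -0.0011  0.0263] rows 1.3 travel [-0.3734  1.5732  0.2281] rows 10.0 width 85.5 grip 0.0 F [-0.9 -1.  -0. ] t 25.4 j [ 0.47  0.38 -0.16 -0.   -1.02  1.21]
```

{"op": "servo_tool", "data": {
  "motion": [
    {"travel": [0,0,0],"rot": [0,0,0.0132],"hand": 1},
    {"travel": [0,0,0],"rot": [0,0,0.0131],"hand": 1},
    {"travel": [-0.0339,0.143,0.0],"rot": [0,0,0],"hand": 1},
    {"travel": [-0.0339,0.143,0.0],"rot": [0,0,0],"hand": 1},
    {"travel": [-0.0339,0.143,0.0],"rot": [0,0,0],"hand": 1},
    {"travel": [-0.0339,0.143,0.0],"rot": [0,0,0],"hand": 1},
    {"travel": [-0.0339,0.143,0.0],"rot": [0,0,0],"hand": 1},
    {"travel": [-0.0339,0.143,0.02],"rot": [0,0,0],"hand": 1},
    {"travel": [-0.0339,0.143,0.04],"rot": [0,0,0],"hand": 1},
    {"travel": [-0.0339,0.143,0.04],"rot": [0,0,0],"hand": 1}
  ]
}}

```text
clock: 26.23
position: [495.6, -166.9, 136.7]
ee_rot: [1.0, -0.031, -0.001, -0.0]
contact_force: [0.8, -0.9, -0.3]
gripper_width: 85.4
grasp_force: 0.0
```

{"op": "servo_tool", "data": {
  "motion": [
    {"travel": [-0.0339,0.143,0.04],"rot": [0,0,0],"hand": 0.6},
    {"travel": [-0.0339,0.143,0.04],"rot": [0,0,0],"hand": 0.6},
    {"travel": [-0.0339,0.143,0.04],"rot": [0,0,0],"hand": 0.6},
    {"travel": [0,0,0],"rot": [0,0,0],"hand": 0.6},
    {"travel": [0,0,0],"rot": [0,0,0],"hand": 0.6},
    {"travel": [0,0,0],"rot": [0,0,0],"hand": 0.6},
    {"travel": [0,0,0],"rot": [0,0,0],"hand": 0.6}
  ]
}}

```text
clock: 26.82
position: [465.2, -270.2, 107.9]
ee_rot: [1.0, -0.03, -0.001, -0.0]
contact_force: [0.5, 0.1, 1.0]
gripper_width: 51.3
grasp_force: 0.0
```

Run:
```python
from h import *
im,d,C,X=shot('w9'); grips(im,C,X)
go((467.5,-270.2,20),-.061)
```

```text
grip px [410.  58.] n 480 ctr [ 566.8 -382.6] size [12.9 56.9] z 63.9 yaw -0.088
grip px [393.  62.] n 255 ctr [ 563.1 -370. ] size [ 4.6 47.4] z 40.4 yaw -0.219
grip px [259. 205.] n 1470 ctr [ 465.8 -271.4] size [16.  57.8] z 39.7 yaw -0.054
grip px [ 68. 233.] n 738 ctr [ 452.7 -115.4] size [15.  39.1] z 39.5 yaw -0.137
at [ 465.4 -270.1  108.2] yaw -0.060 tiltz [-0.001  0.    -1.   ] rot [-0.      0.0002  0.0001] rows 0.0 travel [8.200e-03 1.000e-04 3.529e-01] rows 2.2 width 51.7 grip 0.0 F [ 0.  -1.1 -0.6] t 26.9 j [-0.22  0.36 -0.37 -0.   -0.84  1.74]
```

{"op": "servo_tool", "data": {
  "motion": [
    {"travel": [0,0.0044,0.1],"rot": [0,0,-0.0005],"hand": 0.6},
    {"travel": [0,0,0.1],"rot": [0,0,0],"hand": 0.6},
    {"travel": [0,0,0.1],"rot": [0,0,0],"hand": 0.6},
    {"travel": [-0.003,0,0.052],"rot": [0,0,0],"hand": 0.6},
    {"travel": [0,0,0],"rot": [0,0,0],"hand": 0.6},
    {"travel": [0,0,0],"rot": [0,0,0],"hand": 0.6},
    {"travel": [0,0,0],"rot": [0,0,0],"hand": 0},
    {"travel": [0,0,0],"rot": [0,0,0],"hand": 0},
    {"travel": [0,0,0],"rot": [0,0,0],"hand": 0},
    {"travel": [0,0,0],"rot": [0,0,0],"hand": 0}
  ]
}}

```text
clock: 27.7
position: [465.2, -272.1, 21.8]
ee_rot: [1.0, -0.029, 0.001, 0.0]
contact_force: [-1.0, 2.0, 4.9]
gripper_width: 16.5
grasp_force: 60.9
```

{"op": "servo_tool", "data": {
  "motion": [
    {"travel": [0,0,0],"rot": [0,0,0],"hand": 0},
    {"travel": [0,0,0],"rot": [0,0,0],"hand": 0},
    {"travel": [0,0,-0.11],"rot": [0,0,0],"hand": 0},
    {"travel": [0,0,-0.11],"rot": [0,0,0],"hand": 0},
    {"travel": [0,0,-0.11],"rot": [0,0,0],"hand": 0},
    {"travel": [0,0,-0.11],"rot": [0,0,0],"hand": 0},
    {"travel": [0,0,0],"rot": [0,0,-0.013],"hand": 0},
    {"travel": [0,0,0],"rot": [0,0,-0.0125],"hand": 0},
    {"travel": [0,0,0],"rot": [0,0,0],"hand": 0}
  ]
}}

```text
clock: 28.45
position: [463.7, -271.9, 130.7]
ee_rot: [0.999, 0.051, -0.0, -0.0]
contact_force: [-0.7, 0.2, -2.2]
gripper_width: 16.3
grasp_force: 60.0
```

```bash
python3 -c "
from h import *
go((570.1,231.3,125),.1035)"
```

```text
at [ 463.7 -271.9  130.7] yaw 0.102 tiltz [-0.001  0.001 -1.   ] rot [-0.0001  0.0001 -0.0002] rows 0.0 travel [ 0.6313 -1.958   0.0227] rows 12.5 width 16.3 grip 60.0 F [-0.7  0.2 -2.2] t 28.4 j [-0.23  0.34 -0.35 -0.   -0.89  1.9 ]
```

{"op": "servo_tool", "data": {
  "motion": [
    {"travel": [0.0451,-0.1399,0],"rot": [0,0,0],"hand": 0},
    {"travel": [0.0451,-0.1399,0],"rot": [0,0,0],"hand": 0},
    {"travel": [0.0451,-0.1399,0],"rot": [0,0,0],"hand": 0},
    {"travel": [0.0451,-0.1399,0],"rot": [0,0,0],"hand": 0},
    {"travel": [0.0451,-0.1399,0],"rot": [0,0,0],"hand": 0},
    {"travel": [0.0451,-0.1399,0],"rot": [0,0,0],"hand": 0},
    {"travel": [0.0451,-0.1399,0],"rot": [0,0,0],"hand": 0},
    {"travel": [0.0451,-0.1399,0],"rot": [0,0,0],"hand": 0},
    {"travel": [0.0451,-0.1399,0],"rot": [0,0,0],"hand": 0},
    {"travel": [0.0451,-0.1399,0],"rot": [0,0,0],"hand": 0}
  ]
}}

```text
clock: 29.28
position: [540.3, 88.9, 129.7]
ee_rot: [0.999, 0.05, -0.001, -0.0]
contact_force: [0.4, -0.5, -1.6]
gripper_width: 16.9
grasp_force: 60.1
```

{"op": "servo_tool", "data": {
  "motion": [
    {"travel": [0.0451,-0.1399,0],"rot": [0,0,0],"hand": 0},
    {"travel": [0.0451,-0.1399,0],"rot": [0,0,0],"hand": 0},
    {"travel": [0.0451,-0.1399,0],"rot": [0,0,0],"hand": 0},
    {"travel": [0.0451,-0.1399,0.02],"rot": [0,0,0],"hand": 0},
    {"travel": [0,0,0],"rot": [0,0,0],"hand": 0},
    {"travel": [0,0,0],"rot": [0,0,0],"hand": 0},
    {"travel": [0,0,0],"rot": [0,0,0],"hand": 0},
    {"travel": [0,0,0],"rot": [0,0,0],"hand": 0}
  ]
}}

```text
clock: 29.95
position: [570.9, 229.8, 124.8]
ee_rot: [0.999, 0.05, -0.001, 0.0]
contact_force: [-0.6, -0.9, -1.8]
gripper_width: 16.6
grasp_force: 60.1
```

```bash
python3 -c "
from h import *
check('w10',(570.1,231.3,62))"
```

```text
grip 3924 [[-28.1, -9.0, -21.3], [4.4, -0.5, -17.8], [29.5, 8.0, -9.3]]
plate 5632 [[-57.6, -34.7, 4.8], [38.5, 0.1, 7.1], [53.3, 33.8, 9.3]]
floor px [397.  82.] 3144 case-frame x [ 87.2 106.3] y [-131.5  -22.5]
floor px [315. 195.] 1759 case-frame x [-69.7  71.2] y [-20.4  -6.2]
floor px [171. 196.] 3428 case-frame x [-47.2  70.1] y [ 97.  165.1]
floor px [255. 138.] 885 case-frame x [47.5 55.3] y [ 2.2 76.4]
at [571.2 229.7 125.2] yaw 0.100 tiltz [-0.002 -0.    -1.   ] rot [-0.      0.0003 -0.0006] rows 0.0 travel [-0.0035 -0.0068  0.2526] rows 1.5 width 16.6 grip 60.1 F [-0.5 -0.1 -1.7] t 30.0 j [ 0.64  0.46 -0.16 -0.   -0.96  1.03]
```

{"op": "servo_tool", "data": {
  "motion": [
    {"travel": [-0.0055,-0.005,0],"rot": [0,0,-0.0006],"hand": 0},
    {"travel": [0,0,0.08],"rot": [0,0,0],"hand": 0},
    {"travel": [0,0,0.08],"rot": [0,0,0],"hand": 0},
    {"travel": [0,0,0.05],"rot": [0,0,0],"hand": 0},
    {"travel": [0,0,0],"rot": [0,0,0],"hand": 0},
    {"travel": [0,0,0],"rot": [0,0,0],"hand": 0},
    {"travel": [0,0,0],"rot": [0,0,0],"hand": 0}
  ]
}}

```text
clock: 30.58
position: [570.8, 232.2, 74.0]
ee_rot: [0.999, 0.053, 0.0, -0.001]
contact_force: [0.7, -0.7, -2.1]
gripper_width: 16.6
grasp_force: 60.1
```

```bash
python3 -c "
from h import *
go((570.1,230.9,46.2),.1035)"
```

```text
at [570.8 232.2  74. ] yaw 0.105 tiltz [ 0.001  0.001 -1.   ] rot [-0.0002 -0.0001  0.0003] rows 0.0 travel [-0.0033  0.0049  0.1113] rows 0.7 width 16.6 grip 60.1 F [ 0.7 -0.7 -2.1] t 30.6 j [ 0.65  0.52 -0.21 -0.   -0.84  1.03]
```

{"op": "servo_tool", "data": {
  "motion": [
    {"travel": [-0.0033,0.0049,0.025],"rot": [0,0,0.0003],"hand": 0},
    {"travel": [0,0,0.025],"rot": [0,0,0],"hand": 0},
    {"travel": [0,0,0.014],"rot": [0,0,0],"hand": 0},
    {"travel": [0,0,0.014],"rot": [0,0,0],"hand": 0},
    {"travel": [0,0,0.014],"rot": [0,0,0],"hand": 0},
    {"travel": [0,0,0.013],"rot": [0,0,0],"hand": 0},
    {"travel": [0,0,0.01],"rot": [0,0,0],"hand": 0},
    {"travel": [0,0,0.004],"rot": [0,0,0],"hand": 0},
    {"travel": [0,0,0],"rot": [0,0,0],"hand": 0},
    {"travel": [0,0,0],"rot": [0,0,0],"hand": 0}
  ]
}}

```text
clock: 31.42
position: [569.8, 231.2, 45.8]
ee_rot: [0.999, 0.052, 0.0, -0.0]
contact_force: [-3.9, -2.2, 15.1]
gripper_width: 16.2
grasp_force: 62.4
```

{"op": "servo_tool", "data": {
  "motion": [
    {"travel": [0,0,0.004],"rot": [0,0,0],"hand": 0},
    {"travel": [0,0,0],"rot": [0,0,0],"hand": 0},
    {"travel": [0,0,0],"rot": [0,0,0],"hand": 0.4},
    {"travel": [0,0,0],"rot": [0,0,0],"hand": 0.6},
    {"travel": [0,0,0],"rot": [0,0,0],"hand": 0.6},
    {"travel": [0,0,-0.06],"rot": [0,0,0],"hand": 0.6},
    {"travel": [0,0,-0.14],"rot": [0,0,0],"hand": 0.6},
    {"travel": [0,0,-0.14],"rot": [0,0,0],"hand": 1},
    {"travel": [0,0,-0.14],"rot": [0,0,0],"hand": 1},
    {"travel": [0,0,0],"rot": [0,0,0],"hand": 1}
  ]
}}

```text
clock: 32.25
position: [573.4, 232.8, 169.6]
ee_rot: [0.999, 0.053, 0.006, -0.003]
contact_force: [0.8, 0.7, 1.1]
gripper_width: 84.4
grasp_force: 0.0
```

Run:
```python
from h import *
im,d,C,X=shot('w11'); grips(im,C,X)
go((453,-114,110),-.15)
```

```text
grip px [259. 199.] n 1059 ctr [563.6 231.1] size [17.5 63.2] z 63.7 yaw 0.099
grip px [451. 200.] n 1897 ctr [582.5  37.8] size [31.6 69.6] z 63.7 yaw 0.102
grip px [384. 200.] n 717 ctr [575.9 106. ] size [18.5 44. ] z 63.6 yaw 0.146
at [571.6 232.2 166. ] yaw 0.104 tiltz [ 0.006  0.005 -1.   ] rot [-0.0008 -0.001   0.0404] rows 2.0 travel [-0.2621  1.4402  0.2241] rows 9.0 width 85.6 grip 0.0 F [-0.2 -0.1 -1.4] t 32.3 j [ 0.65  0.42 -0.11 -0.   -1.03  1.03]
```

All three are seated, with their tops at 63.7 mm. The square is next.

{"op": "servo_tool", "data": {
  "motion": [
    {"travel": [0,0,0],"rot": [0,0,0.0135],"hand": 1},
    {"travel": [0,0,0],"rot": [0,0,0.0135],"hand": 1},
    {"travel": [0,0,0],"rot": [0,0,0.0134],"hand": 1},
    {"travel": [-0.0262,0.144,0],"rot": [0,0,0],"hand": 1},
    {"travel": [-0.0262,0.144,0],"rot": [0,0,0],"hand": 1},
    {"travel": [-0.0262,0.144,0],"rot": [0,0,0],"hand": 1},
    {"travel": [-0.0262,0.144,0],"rot": [0,0,0],"hand": 1},
    {"travel": [-0.0262,0.144,0],"rot": [0,0,0],"hand": 1},
    {"travel": [-0.0262,0.144,0.04],"rot": [0,0,0],"hand": 1},
    {"travel": [-0.0262,0.144,0.04],"rot": [0,0,0],"hand": 1}
  ]
}}

```text
clock: 33.13
position: [485.0, -12.9, 140.9]
ee_rot: [0.997, -0.075, -0.001, -0.0]
contact_force: [1.3, -0.4, 0.4]
gripper_width: 85.5
grasp_force: 0.0
```

{"op": "servo_tool", "data": {
  "motion": [
    {"travel": [-0.0262,0.144,0.045],"rot": [0,0,0],"hand": 0.6},
    {"travel": [-0.0262,0.144,0.045],"rot": [0,0,0],"hand": 0.6},
    {"travel": [-0.0262,0.144,0.045],"rot": [0,0,0],"hand": 0.6},
    {"travel": [0,0,0],"rot": [0,0,0],"hand": 0.6},
    {"travel": [0,0,0],"rot": [0,0,0],"hand": 0.6},
    {"travel": [0,0,0],"rot": [0,0,0],"hand": 0.6},
    {"travel": [0,0,0],"rot": [0,0,0],"hand": 0.6}
  ]
}}

```text
clock: 33.72
position: [451.2, -114.6, 108.1]
ee_rot: [0.997, -0.075, -0.001, -0.0]
contact_force: [0.6, 0.2, -0.2]
gripper_width: 51.5
grasp_force: 0.0
```

Run:
```python
from h import *
im,d,C,X=shot('w12'); grips(im,C,X)
go((453,-114,20),-.15)
```

```text
grip px [ 2. 90.] n 88 ctr [567.4  53.8] size [ 4.6 14.2] z 61.5 yaw -0.362
grip px [255. 205.] n 797 ctr [ 452.6 -113.4] size [13.1 38.3] z 39.6 yaw -0.159
grip px [ 63. 268.] n 709 ctr [422.4  56. ] size [14.7 44.9] z 39.5 yaw 1.398
at [ 451.3 -114.4  108.3] yaw -0.149 tiltz [-0.001  0.    -1.   ] rot [-0.      0.0001  0.0002] rows 0.0 travel [ 0.0064 -0.0025  0.3532] rows 2.2 width 51.4 grip 0.0 F [-0.3  0.9 -0.3] t 33.8 j [ 0.1   0.25 -0.54 -0.   -0.78  1.32]
```

{"op": "servo_tool", "data": {
  "motion": [
    {"travel": [0.005,-0.0048,0.1],"rot": [0,0,0.0013],"hand": 0.6},
    {"travel": [0,0,0.1],"rot": [0,0,0],"hand": 0.6},
    {"travel": [0,0,0.1],"rot": [0,0,0],"hand": 0.6},
    {"travel": [-0.003,0,0.052],"rot": [0,0,0],"hand": 0.6},
    {"travel": [0,0,0],"rot": [0,0,0],"hand": 0.6},
    {"travel": [0,0,0],"rot": [0,0,0],"hand": 0.6},
    {"travel": [0,0,0],"rot": [0,0,0],"hand": 0},
    {"travel": [0,0,0],"rot": [0,0,0],"hand": 0},
    {"travel": [0,0,0],"rot": [0,0,0],"hand": 0},
    {"travel": [0,0,0],"rot": [0,0,0],"hand": 0}
  ]
}}

```text
clock: 34.6
position: [452.3, -113.9, 21.6]
ee_rot: [0.997, -0.079, 0.001, -0.0]
contact_force: [-0.5, 2.0, 5.8]
gripper_width: 12.7
grasp_force: 59.6
```

{"op": "servo_tool", "data": {
  "motion": [
    {"travel": [0,0,0],"rot": [0,0,0],"hand": 0},
    {"travel": [0,0,0],"rot": [0,0,0],"hand": 0},
    {"travel": [0,0,-0.11],"rot": [0,0,0],"hand": 0},
    {"travel": [0,0,-0.11],"rot": [0,0,0],"hand": 0},
    {"travel": [0,0,-0.11],"rot": [0,0,0],"hand": 0},
    {"travel": [0,0,-0.11],"rot": [0,0,0],"hand": 0},
    {"travel": [0,0,0],"rot": [0,0,-0.014],"hand": 0},
    {"travel": [0,0,0],"rot": [0,0,-0.014],"hand": 0},
    {"travel": [0,0,0],"rot": [0,0,-0.0138],"hand": 0},
    {"travel": [0,0,0],"rot": [0,0,0],"hand": 0}
  ]
}}

```text
clock: 35.43
position: [450.8, -114.2, 130.5]
ee_rot: [0.999, 0.053, -0.001, -0.0]
contact_force: [0.7, -0.1, -1.1]
gripper_width: 12.3
grasp_force: 59.1
```

```bash
python3 -c "
from h import *
go((563.5,294.9,125),.1035)"
```

```text
at [ 450.8 -114.2  130.5] yaw 0.105 tiltz [-0.001  0.001 -1.   ] rot [-0.0001  0.0002  0.0002] rows 0.0 travel [ 0.6176 -1.5809  0.0219] rows 10.4 width 12.3 grip 59.1 F [ 0.7 -0.1 -1.1] t 35.4 j [ 0.1   0.22 -0.51 -0.   -0.84  1.57]
```

{"op": "servo_tool", "data": {
  "motion": [
    {"travel": [0.0515,-0.1317,0],"rot": [0,0,0],"hand": 0},
    {"travel": [0.0515,-0.1317,0],"rot": [0,0,0],"hand": 0},
    {"travel": [0.0515,-0.1317,0],"rot": [0,0,0],"hand": 0},
    {"travel": [0.0515,-0.1317,0],"rot": [0,0,0],"hand": 0},
    {"travel": [0.0515,-0.1317,0],"rot": [0,0,0],"hand": 0},
    {"travel": [0.0515,-0.1317,0],"rot": [0,0,0],"hand": 0},
    {"travel": [0.0515,-0.1317,0],"rot": [0,0,0],"hand": 0},
    {"travel": [0.0515,-0.1317,0],"rot": [0,0,0],"hand": 0},
    {"travel": [0.0515,-0.1317,0],"rot": [0,0,0],"hand": 0},
    {"travel": [0.0515,-0.1317,0],"rot": [0,0,0],"hand": 0}
  ]
}}

```text
clock: 36.27
position: [544.9, 228.2, 129.9]
ee_rot: [0.999, 0.051, -0.001, 0.0]
contact_force: [1.0, 0.5, -1.8]
gripper_width: 12.6
grasp_force: 59.2
```

{"op": "servo_tool", "data": {
  "motion": [
    {"travel": [0.0515,-0.1317,0],"rot": [0,0,0],"hand": 0},
    {"travel": [0.0515,-0.1317,0.02],"rot": [0,0,0],"hand": 0},
    {"travel": [0,0,0],"rot": [0,0,0],"hand": 0},
    {"travel": [0,0,0],"rot": [0,0,0],"hand": 0},
    {"travel": [0,0,0],"rot": [0,0,0],"hand": 0},
    {"travel": [0,0,0],"rot": [0,0,0],"hand": 0}
  ]
}}

```text
clock: 36.77
position: [563.4, 293.7, 125.1]
ee_rot: [0.999, 0.051, -0.001, 0.0]
contact_force: [-0.1, 0.3, -2.2]
gripper_width: 12.5
grasp_force: 59.3
```

```bash
python3 -c "
from h import *
check('w13',(563.5,294.9,62))"
```

```text
grip 2070 [[-18.8, -7.1, -22.6], [3.3, -0.5, -17.9], [19.6, 6.2, -8.6]]
plate 3183 [[-44.8, -8.5, 5.1], [41.4, -0.5, 7.0], [68.0, 7.4, 8.7]]
floor px [461.  82.] 2221 case-frame x [ 87.5 106.5] y [-110.1  -26.3]
floor px [389. 189.] 1666 case-frame x [-72.   71.7] y [-20.4 -10.6]
floor px [210. 235.] 775 case-frame x [-47.2 -29.2] y [116.7 165.8]
at [563.6 293.6 125.4] yaw 0.102 tiltz [-0.002 -0.    -1.   ] rot [-0.      0.0003 -0.0002] rows 0.0 travel [ 0.     -0.0052  0.2535] rows 1.5 width 12.5 grip 59.3 F [-0.5  0.4 -2. ] t 36.8 j [ 0.73  0.49 -0.1  -0.   -0.98  0.94]
```

{"op": "servo_tool", "data": {
  "motion": [
    {"travel": [-0.003,-0.003,0],"rot": [0,0,-0.0002],"hand": 0},
    {"travel": [0,0,0.08],"rot": [0,0,0],"hand": 0},
    {"travel": [0,0,0.08],"rot": [0,0,0],"hand": 0},
    {"travel": [0,0,0.05],"rot": [0,0,0],"hand": 0},
    {"travel": [0,0,0],"rot": [0,0,0],"hand": 0},
    {"travel": [0,0,0],"rot": [0,0,0],"hand": 0},
    {"travel": [0,0,0],"rot": [0,0,0],"hand": 0}
  ]
}}

```text
clock: 37.4
position: [563.9, 295.7, 74.1]
ee_rot: [0.999, 0.053, 0.0, -0.001]
contact_force: [-0.2, -0.7, -1.6]
gripper_width: 12.6
grasp_force: 59.3
```

```bash
python3 -c "
from h import *
go((563.5,294.6,46.2),.1035)"
```

```text
at [563.9 295.7  74.1] yaw 0.105 tiltz [ 0.001  0.001 -1.   ] rot [-0.0002 -0.0001  0.0003] rows 0.0 travel [-0.0018  0.0042  0.1117] rows 0.7 width 12.6 grip 59.3 F [-0.2 -0.7 -1.6] t 37.4 j [ 0.74  0.55 -0.15 -0.   -0.87  0.94]
```

{"op": "servo_tool", "data": {
  "motion": [
    {"travel": [-0.0018,0.0042,0.025],"rot": [0,0,0.0003],"hand": 0},
    {"travel": [0,0,0.025],"rot": [0,0,0],"hand": 0},
    {"travel": [0,0,0.014],"rot": [0,0,0],"hand": 0},
    {"travel": [0,0,0.014],"rot": [0,0,0],"hand": 0},
    {"travel": [0,0,0.014],"rot": [0,0,0],"hand": 0},
    {"travel": [0,0,0.013],"rot": [0,0,0],"hand": 0},
    {"travel": [0,0,0.01],"rot": [0,0,0],"hand": 0},
    {"travel": [0,0,0.004],"rot": [0,0,0],"hand": 0},
    {"travel": [0,0,0],"rot": [0,0,0],"hand": 0},
    {"travel": [0,0,0],"rot": [0,0,0],"hand": 0}
  ]
}}

```text
clock: 38.23
position: [563.2, 294.8, 45.7]
ee_rot: [0.999, 0.052, 0.0, -0.0]
contact_force: [-4.6, -1.8, 14.0]
gripper_width: 12.6
grasp_force: 61.4
```

{"op": "servo_tool", "data": {
  "motion": [
    {"travel": [0,0,0.004],"rot": [0,0,0],"hand": 0},
    {"travel": [0,0,0],"rot": [0,0,0],"hand": 0},
    {"travel": [0,0,0],"rot": [0,0,0],"hand": 0.4},
    {"travel": [0,0,0],"rot": [0,0,0],"hand": 0.6},
    {"travel": [0,0,0],"rot": [0,0,0],"hand": 0.6},
    {"travel": [0,0,-0.06],"rot": [0,0,0],"hand": 0.6},
    {"travel": [0,0,-0.14],"rot": [0,0,0],"hand": 0.6},
    {"travel": [0,0,-0.14],"rot": [0,0,0],"hand": 1},
    {"travel": [0,0,-0.14],"rot": [0,0,0],"hand": 1},
    {"travel": [0,0,0],"rot": [0,0,0],"hand": 1}
  ]
}}

```text
clock: 39.07
position: [566.6, 296.7, 169.8]
ee_rot: [0.999, 0.053, 0.006, -0.003]
contact_force: [0.7, 0.2, 2.2]
gripper_width: 84.3
grasp_force: 0.0
```

{"op": "servo_tool", "data": {
  "motion": [
    {"travel": [0,0,0],"rot": [0,0,0.0187],"hand": 1},
    {"travel": [0,0,0],"rot": [0,0,0.0187],"hand": 1},
    {"travel": [0,0,0],"rot": [0,0,0.0187],"hand": 1},
    {"travel": [0,0,0],"rot": [0,0,0.0187],"hand": 1},
    {"travel": [0,0,0],"rot": [0,0,0.0187],"hand": 1},
    {"travel": [0,0,0],"rot": [0,0,0.0187],"hand": 1},
    {"travel": [0,0,0],"rot": [0,0,0.0187],"hand": 1},
    {"travel": [0,0,0],"rot": [0,0,0.0187],"hand": 1},
    {"travel": [0,0,0],"rot": [0,0,0.0187],"hand": 1},
    {"travel": [0,0,0],"rot": [0,0,0.0187],"hand": 1}
  ]
}}

```text
clock: 39.9
position: [562.5, 294.3, 160.7]
ee_rot: [0.858, -0.513, -0.001, 0.001]
contact_force: [-0.0, -0.3, -0.2]
gripper_width: 85.8
grasp_force: 0.0
```

{"op": "servo_tool", "data": {
  "motion": [
    {"travel": [0,0,0],"rot": [0,0,0.0187],"hand": 1},
    {"travel": [0,0,0],"rot": [0,0,0.0187],"hand": 1},
    {"travel": [0,0,0],"rot": [0,0,0.0187],"hand": 1},
    {"travel": [0,0,0],"rot": [0,0,0.0187],"hand": 1},
    {"travel": [0,0,0],"rot": [0,0,0.0187],"hand": 1},
    {"travel": [0,0,0],"rot": [0,0,0.0187],"hand": 1},
    {"travel": [0,0,0],"rot": [0,0,0],"hand": 1}
  ]
}}

```text
clock: 40.48
position: [562.6, 294.3, 160.8]
ee_rot: [-0.63, 0.777, 0.001, -0.001]
contact_force: [0.1, -0.2, 0.0]
gripper_width: 85.4
grasp_force: 0.0
```

Run:
```python
from h import *
im,d,C,X=shot('w14'); grips(im,C,X)
go((423,57,110),-1.775)
```

```text
grip px [233. 128.] n 1419 ctr [570.8 231.9] size [18.  63.5] z 63.6 yaw 0.100
grip px [256. 199.] n 687 ctr [563.6 300.7] size [16.  43.7] z 63.4 yaw 0.106
at [562.6 294.3 161. ] yaw -1.774 tiltz [-0.002 -0.001 -1.   ] rot [ 0.0004 -0.0002  0.0001] rows 0.0 travel [1.0428 0.3542 0.2038] rows 6.8 width 85.3 grip 0.0 F [ 0.5 -0.  -0.6] t 40.5 j [ 0.74  0.46 -0.06 -0.   -1.05 -0.94]
```

{"op": "servo_tool", "data": {
  "motion": [
    {"travel": [0.1304,0.0443,0],"rot": [0,0,0],"hand": 1},
    {"travel": [0.1304,0.0443,0],"rot": [0,0,0],"hand": 1},
    {"travel": [0.1304,0.0443,0],"rot": [0,0,0],"hand": 1},
    {"travel": [0.1304,0.0443,0],"rot": [0,0,0],"hand": 1},
    {"travel": [0.1304,0.0443,0.05],"rot": [0,0,0],"hand": 1},
    {"travel": [0.1304,0.0443,0.05],"rot": [0,0,0],"hand": 0.6},
    {"travel": [0.1304,0.0443,0.05],"rot": [0,0,0],"hand": 0.6},
    {"travel": [0.1304,0.0443,0.05],"rot": [0,0,0],"hand": 0.6},
    {"travel": [0,0,0],"rot": [0,0,0],"hand": 0.6},
    {"travel": [0,0,0],"rot": [0,0,0],"hand": 0.6}
  ]
}}

```text
clock: 41.37
position: [421.3, 55.6, 111.5]
ee_rot: [-0.631, 0.776, 0.001, -0.001]
contact_force: [-0.2, 1.5, 0.5]
gripper_width: 51.5
grasp_force: 0.0
```

{"op": "servo_tool", "data": {
  "motion": [
    {"travel": [0,0,0],"rot": [0,0,0],"hand": 0.6},
    {"travel": [0,0,0],"rot": [0,0,0],"hand": 0.6}
  ]
}}

```text
clock: 41.53
position: [424.0, 58.1, 112.6]
ee_rot: [-0.632, 0.775, 0.0, 0.001]
contact_force: [-0.3, -0.3, -0.2]
gripper_width: 50.9
grasp_force: 0.0
```

Run:
```python
from h import *
im,d,C,X=shot('w15'); grips(im,C,X)
go((423,57,20),-1.775)
```

```text
grip px [258. 204.] n 706 ctr [421.4  57.2] size [13.  42.3] z 39.6 yaw 1.389
grip px [ 41. 243.] n 1471 ctr [607.2  58.8] size [31.7 73.8] z 63.5 yaw 0.115
at [423.9  58.2 112.6] yaw -1.775 tiltz [ 0.     0.001 -1.   ] rot [-0.      0.0002  0.0001] rows 0.0 travel [0.0056 0.0027 0.3703] rows 2.3 width 51.4 grip 0.0 F [0.8 1.1 0.4] t 41.6 j [ 0.52  0.19 -0.62 -0.   -0.76 -0.72]
```

{"op": "servo_tool", "data": {
  "motion": [
    {"travel": [0.0056,0.0083,0.1],"rot": [0,0,-0.0035],"hand": 0.6},
    {"travel": [0,0,0.1],"rot": [0,0,0],"hand": 0.6},
    {"travel": [0,0,0.1],"rot": [0,0,0],"hand": 0.6},
    {"travel": [0,0,0.07],"rot": [0,0,0],"hand": 0.6},
    {"travel": [0,0,0],"rot": [0,0,0],"hand": 0.6},
    {"travel": [0,0,0],"rot": [0,0,0],"hand": 0.6},
    {"travel": [0,0,0],"rot": [0,0,0],"hand": 0},
    {"travel": [0,0,0],"rot": [0,0,0],"hand": 0},
    {"travel": [0,0,0],"rot": [0,0,0],"hand": 0},
    {"travel": [0,0,0],"rot": [0,0,0],"hand": 0}
  ]
}}

```text
clock: 42.42
position: [421.4, 56.9, 20.9]
ee_rot: [-0.64, 0.769, 0.0, 0.001]
contact_force: [-1.0, 0.8, 5.3]
gripper_width: 12.7
grasp_force: 59.4
```

{"op": "servo_tool", "data": {
  "motion": [
    {"travel": [0,0,0],"rot": [0,0,0],"hand": 0},
    {"travel": [0,0,0],"rot": [0,0,0],"hand": 0},
    {"travel": [0,0,-0.12],"rot": [0,0,0],"hand": 0},
    {"travel": [0,0,-0.12],"rot": [0,0,0],"hand": 0},
    {"travel": [0,0,-0.12],"rot": [0,0,0],"hand": 0},
    {"travel": [0,0,-0.12],"rot": [0,0,0],"hand": 0},
    {"travel": [0,0,0],"rot": [0,0,-0.015],"hand": 0},
    {"travel": [0,0,0],"rot": [0,0,-0.015],"hand": 0},
    {"travel": [0,0,0],"rot": [0,0,-0.0154],"hand": 0},
    {"travel": [0,0,0],"rot": [0,0,0],"hand": 0}
  ]
}}

```text
clock: 43.25
position: [419.9, 56.1, 139.9]
ee_rot: [0.742, -0.67, -0.001, 0.0]
contact_force: [0.3, 0.7, -1.1]
gripper_width: 12.8
grasp_force: 59.1
```

```bash
python3 -c "
from h import *
go((677.3,127.8,128),.1035-np.pi/2)"
```

```text
at [419.9  56.1 139.9] yaw -1.468 tiltz [-0.001  0.001 -1.   ] rot [ 0.0002  0.0002 -0.0001] rows 0.0 travel [-0.179  -1.0536  0.0476] rows 6.5 width 12.8 grip 59.1 F [ 0.3  0.7 -1.1] t 43.2 j [ 0.52  0.14 -0.59 -0.   -0.84 -0.41]
```

{"op": "servo_tool", "data": {
  "motion": [
    {"travel": [-0.0224,-0.1317,0],"rot": [0,0,0],"hand": 0},
    {"travel": [-0.0224,-0.1317,0],"rot": [0,0,0],"hand": 0},
    {"travel": [-0.0224,-0.1317,0],"rot": [0,0,0],"hand": 0},
    {"travel": [-0.0224,-0.1317,0],"rot": [0,0,0],"hand": 0},
    {"travel": [-0.0224,-0.1317,0],"rot": [0,0,0],"hand": 0},
    {"travel": [-0.0224,-0.1317,0],"rot": [0,0,0],"hand": 0},
    {"travel": [-0.0224,-0.1317,0.02],"rot": [0,0,0],"hand": 0},
    {"travel": [-0.0224,-0.1317,0.02],"rot": [0,0,0],"hand": 0},
    {"travel": [0,0,0],"rot": [0,0,0],"hand": 0},
    {"travel": [0,0,0],"rot": [0,0,0],"hand": 0}
  ]
}}

```text
clock: 44.08
position: [677.9, 127.5, 126.5]
ee_rot: [0.741, -0.671, -0.002, 0.002]
contact_force: [-0.5, 0.2, -0.8]
gripper_width: 12.6
grasp_force: 59.3
```

{"op": "servo_tool", "data": {
  "motion": [
    {"travel": [0,0,0],"rot": [0,0,0],"hand": 0},
    {"travel": [0,0,0],"rot": [0,0,0],"hand": 0}
  ]
}}

```text
clock: 44.25
position: [676.9, 127.3, 129.6]
ee_rot: [0.742, -0.671, -0.001, 0.001]
contact_force: [-0.4, -0.2, -1.0]
gripper_width: 12.5
grasp_force: 59.3
```

```bash
python3 -c "
from h import *
check('w16',(677.3,127.8,62)); go((677.3,127.8,62),.1035-np.pi/2)"
```

```text
grip 2263 [[-21.3, -5.6, -22.2], [2.8, 1.0, -18.6], [20.4, 7.7, -9.2]]
plate 2485 [[-55.6, -7.1, 2.9], [31.4, 0.5, 6.1], [53.2, 8.6, 8.6]]
floor px [365. 263.] 957 case-frame x [-71.  49.] y [-11.1  -2.5]
at [677.  127.3 130. ] yaw -1.470 tiltz [-0.001  0.    -1.   ] rot [ 1.000e-04  2.000e-04 -2.504e-01] rows 12.7 travel [ 0.0014 -0.0019  0.2722] rows 1.7 width 12.7 grip 59.3 F [-0.6 -0.1 -1.6] t 44.3 j [ 0.42  0.57  0.05 -0.   -1.05 -0.32]
at [677.  127.3 130. ] yaw -1.470 tiltz [-0.001  0.    -1.   ] rot [ 0.0002  0.0001 -0.0004] rows 0.0 travel [-0.0019 -0.0014  0.2722] rows 1.7 width 12.7 grip 59.3 F [-0.6 -0.1 -1.6] t 44.3 j [ 0.42  0.57  0.05 -0.   -1.05 -0.32]
```

```bash
python3 -c "
from h import *
check('w17',(677.3,127.8,62)); go((677.3,127.8,62),.1035-np.pi/2)
f=np.load('pics/w17.npz'); cv2.imwrite('pics/w17c.png',f['im'][40:340,100:420][...,::-1])"
```

```text
grip 2267 [[-21.3, -5.6, -22.5], [2.8, 1.0, -18.6], [20.3, 7.7, -8.8]]
plate 2490 [[-55.8, -7.1, 3.0], [31.5, 0.5, 6.0], [53.2, 8.6, 8.4]]
floor px [366. 263.] 988 case-frame x [-71.1  48.9] y [-12.   -2.4]
at [677.2 127.4 130.4] yaw -1.470 tiltz [-0.001  0.001 -1.   ] rot [-0.000e+00  2.000e-04 -2.504e-01] rows 12.7 travel [ 0.0007 -0.0017  0.2734] rows 1.7 width 12.7 grip 59.3 F [-1.  -0.  -2.2] t 44.4 j [ 0.42  0.57  0.05 -0.   -1.05 -0.32]
at [677.2 127.4 130.4] yaw -1.470 tiltz [-0.001  0.001 -1.   ] rot [ 0.0001  0.0001 -0.0004] rows 0.0 travel [-0.0017 -0.0007  0.2734] rows 1.7 width 12.7 grip 59.3 F [-1.  -0.  -2.2] t 44.4 j [ 0.42  0.57  0.05 -0.   -1.05 -0.32]
```

View pics/w17c.png

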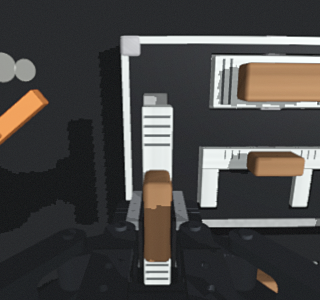

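The crop shows the file held straight, its front at (157,105), over its cutout (155,98). The seated rasp and caliper are visible on the right. Descending.

{"op": "servo_tool", "data": {
  "motion": [
    {"travel": [0.0015,-0.004,0],"rot": [0,0,-0.0004],"hand": 0},
    {"travel": [0,0,0.08],"rot": [0,0,0],"hand": 0},
    {"travel": [0,0,0.08],"rot": [0,0,0],"hand": 0},
    {"travel": [0,0,0.07],"rot": [0,0,0],"hand": 0},
    {"travel": [0,0,0],"rot": [0,0,0],"hand": 0},
    {"travel": [0,0,0],"rot": [0,0,0],"hand": 0},
    {"travel": [0,0,0],"rot": [0,0,0],"hand": 0},
    {"travel": [0,0,0],"rot": [0,0,0],"hand": 0}
  ]
}}

```text
clock: 45.02
position: [680.0, 127.6, 73.9]
ee_rot: [0.743, -0.669, 0.0, -0.001]
contact_force: [0.3, -0.2, -0.8]
gripper_width: 12.4
grasp_force: 59.2
```

```bash
python3 -c "
from h import *
go((678.6,127.1,45.4),.1035-np.pi/2)"
```

```text
at [680.  127.6  73.9] yaw -1.466 tiltz [ 0.002  0.001 -1.   ] rot [-0.0004  0.0002  0.0002] rows 0.0 travel [0.0016 0.0059 0.1142] rows 0.7 width 12.4 grip 59.2 F [ 0.3 -0.2 -0.8] t 45.0 j [ 0.42  0.63 -0.   -0.   -0.94 -0.31]
```

{"op": "servo_tool", "data": {
  "motion": [
    {"travel": [0.0016,0.0055,0.025],"rot": [0,0,0],"hand": 0},
    {"travel": [0,0,0.025],"rot": [0,0,0],"hand": 0},
    {"travel": [0,0,0.014],"rot": [0,0,0],"hand": 0},
    {"travel": [0,0,0.014],"rot": [0,0,0],"hand": 0},
    {"travel": [0,0,0.014],"rot": [0,0,0],"hand": 0},
    {"travel": [0,0,0.013],"rot": [0,0,0],"hand": 0},
    {"travel": [0,0,0.012],"rot": [0,0,0],"hand": 0},
    {"travel": [0,0,0.005],"rot": [0,0,0],"hand": 0},
    {"travel": [0,0,0],"rot": [0,0,0],"hand": 0},
    {"travel": [0,0,0],"rot": [0,0,0],"hand": 0}
  ]
}}

```text
clock: 45.85
position: [678.4, 126.9, 44.9]
ee_rot: [0.743, -0.669, 0.0, -0.0]
contact_force: [-5.5, -0.2, 14.8]
gripper_width: 12.4
grasp_force: 61.5
```

Seated. I'll release, retreat high, then check everything from above the case and from the scene camera.

{"op": "servo_tool", "data": {
  "motion": [
    {"travel": [0,0,0.004],"rot": [0,0,0],"hand": 0},
    {"travel": [0,0,0],"rot": [0,0,0],"hand": 0},
    {"travel": [0,0,0],"rot": [0,0,0],"hand": 0.4},
    {"travel": [0,0,0],"rot": [0,0,0],"hand": 0.6},
    {"travel": [0,0,0],"rot": [0,0,0],"hand": 0.6},
    {"travel": [0,0,-0.06],"rot": [0,0,0],"hand": 0.6},
    {"travel": [0,0.02,-0.14],"rot": [0,0,0],"hand": 0.6},
    {"travel": [0,0.05,-0.14],"rot": [0,0,0],"hand": 1},
    {"travel": [0,0.05,-0.14],"rot": [0,0,0],"hand": 1},
    {"travel": [-0.05,0.05,-0.14],"rot": [0,0,0],"hand": 1}
  ]
}}

```text
clock: 46.68
position: [633.3, 133.1, 195.4]
ee_rot: [0.742, -0.67, -0.001, 0.002]
contact_force: [0.7, 0.8, 0.5]
gripper_width: 84.5
grasp_force: 0.0
```

{"op": "servo_tool", "data": {
  "motion": [
    {"travel": [-0.1,0.08,-0.1],"rot": [0,0,0],"hand": 1},
    {"travel": [-0.1,0.08,-0.1],"rot": [0,0,0],"hand": 1},
    {"travel": [-0.1,0.08,-0.1],"rot": [0,0,0],"hand": 1},
    {"travel": [0,0,0],"rot": [0,0,0],"hand": 1},
    {"travel": [0,0,0],"rot": [0,0,0],"hand": 1},
    {"travel": [0,0,0],"rot": [0,0,0],"hand": 1},
    {"travel": [0,0,0],"rot": [0,0,0],"hand": 1}
  ]
}}

```text
clock: 47.27
position: [566.6, 202.4, 268.4]
ee_rot: [0.743, -0.67, -0.001, 0.002]
contact_force: [0.4, 0.5, -0.3]
gripper_width: 85.5
grasp_force: 0.0
```

Run:
```python
from h import *
go((600,200,300),.1035-np.pi/2)
im,d,C,X=shot('w20'); z=X[...,2]; hsv=cv2.cvtColor(im,cv2.COLOR_RGB2HSV)
m=((hsv[...,0]>4)&(hsv[...,0]<17)&(hsv[...,1]>90)&(z>58)&(z<76)).astype(np.uint8)
n,l,s,c=cv2.connectedComponentsWithStats(m)
for i in range(1,n):
    if s[i,4]<60: continue
    P=plane(C,np.argwhere(l==i)[:,::-1],64)[:,:2]; r=cv2.minAreaRect(np.float32(P)); a=.1035;q=(np.array(r[0])-[574.1,192.5])@np.array([[np.cos(a),-np.sin(a)],[np.sin(a),np.cos(a)]])
    print(c[i].round(),s[i,4],'case xy',q.round(1),np.round(r[1],1),'ang',round(r[2]-np.degrees(a),1),'z',np.nanmedian(z[l==i]).round(1))
im,d=get_image('scene'); cv2.imwrite('pics/s4.png',cv2.resize(im[90:290,80:420],None,fx=2.3,fy=2.3)[...,::-1])
```

```text
at [566.6 202.4 268.4] yaw -1.468 tiltz [-0.004 -0.001 -1.   ] rot [ 0.0007 -0.0002 -0.0001] rows 0.0 travel [ 0.0232 -0.1319 -0.1263] rows 1.1 width 85.5 grip 0.0 F [ 0.4  0.5 -0.3] t 47.3 j [ 0.61  0.32  0.01 -0.   -1.26 -0.51]
[250.  43.] 1512 case xy [  -0.8 -139.2] [60.7 27.9] ang -0.0 z 63.7
[169. 105.] 469 case xy [ 94.6 -73.9] [15.  43.9] ang 0.6 z 63.5
[251. 102.] 420 case xy [ -1.6 -76. ] [37.4 14.5] ang -0.0 z 63.8
[251. 197.] 624 case xy [-1.6 37.7] [57.3 17.1] ang -0.1 z 63.6
[251. 243.] 310 case xy [ -1.2 101.6] [38.6 14.4] ang -0.2 z 63.6
```

View pics/s4.png

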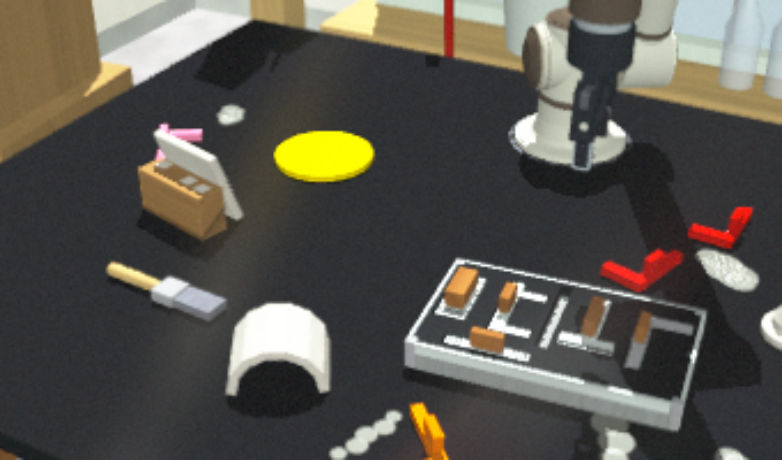

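View pics/w20.png

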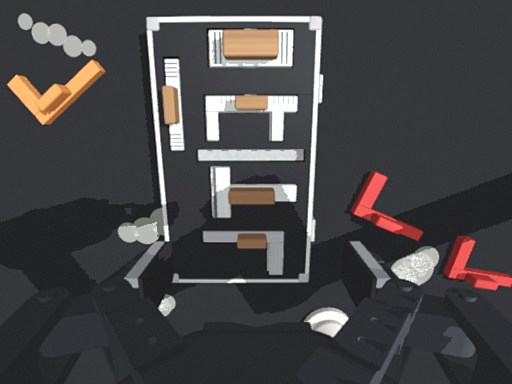

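The scene view shows the plaque leaning squarely on the support at about (200,175), with the shell, lid and brush where they were. In the wrist view all five tools lie flush in their cutouts. Their grip tops read 63.5–63.8 mm and they sit within 2 mm of their seats.

```bash
python3 -c "
from bench import job_done
print(job_done())"
```

```text
the job is handed in; nothing more can be done
None
```

I handed the job in at about 47 s: the plaque leans on the drying support, and my last check showed all five tools pressed fully home in their cutouts; the hand-in gave no verdict.

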